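Proof-pull welded tie bars on a bench pull gauge

ROBOT

A 6-joint arm with a two-finger parallel gripper is mounted at the origin on the work surface; the furniture and walls round the work are solid. World frame = base frame: x ahead of the robot, y to its left, z up, the work surface at z = 0. Lengths are in m, angles in rad, forces in N, time in s.
With the tool pointing down it reaches from about 0.3 to 0.875 m from the base axis. Payload 6.4 kg.
Tool frame: the origin (TCP) lies at the very end of the fingers, on their centre line; the grasp point (between the pads) lies 19 mm behind it; z points along the fingers, y is the line along which they close (so a half turn about z gives the same grasp; the last joint's range is limited). The gripper opens to 85 mm and grips with 20 to 120 N. Pads are 22 mm wide; open, the fingers measure 114 mm over their backs; the gripper's body (76 mm by 85 mm) begins 54 mm behind the grasp point. The pads swing forward as they close: fully open they stand 13 mm farther back than shut.
Start: joints at [-1.415, 0.181, 1.607, -0, 1.354, -0.206], TCP at [0.204, -0.538, 0.201] pointing down, gripper open.
Joint ranges: [-2.99, 2.99], [-0.89, 2.07], [0.3, 2.58], [-1.14, 4.28], [0, 2.63], [-3.12, 3.12]. Speed limits (rad/s): [2.57, 2.57, 3.01, 3.14, 3.14, 3.14].

INTERFACE

Orientations are given as [roll, pitch, yaw] about the fixed x, y, z axes, in that order (R = Rz(yaw) Ry(pitch) Rx(roll)).
In Python, from bench import env, vision gives the robot as it stands. The module is installed in compiled form; this text tells all that it offers.
- The arm moves only by the tool move_arm, never from a script. Its argument "plan" is a list of rows, each an object with "jaw": the closure, from -1 (fully open) to 1 (shut), so that 0 is half open; "translation": the shift along the world's x, y, z as a fraction of full scale, a list of three; "turn": the turn about the world's z as a fraction of full scale. A call has 1 to 10 rows; each row shifts and turns the commanded pose from where the row before left it; what a row does not reach is not made up. Full scale, the value 1, is 150 mm for a shift and 1.5 rad for a turn. A row lasts 1/8 s, in which the tool goes at most 62.5 mm and 10.7 degrees, less where a joint would pass 70% of its speed; a pose out of reach is approached as far as the arm can. A call with a number of a shift or a turn outside -1 to 1 is refused whole. A call with a gripper value outside its range is refused whole. The fingers move at their own pace and stop on an object; "newtons" is the grip in N (left out, the last holds). Time passes only in rows, so rows that do not move let the fingers close. It gives the time, the measured TCP pose, the force, the opening and the grip force at its end, in the units of the state.
- env.read_state(): the state, without advancing time (a new reading comes with each control period).
- vision.get_image(name): name is "side" or "top"; returns a dict with "img" (480x640x3 uint8, blue, green, red), "mtx" (3x3 intrinsics, pixels), "extrinsics" (4x4, takes a point from world to camera coordinates). Camera axes: x right, y up, looking along -z (the intrinsics and any distortion apply to the point x, -y, -z); pixel columns grow to the right and rows downward; lengths in m; the calibration is good to about 2 mm. A picture is of the moment at which its call begins. There is no depth.
- env.finish_job(): hands the job in; it is judged then, once.
The state is a dict: "time_s": time; "qpos": joint angles; "joint_velocities": joint speeds; "joint_torque": joint torques, N m; "tool_pos": TCP position; "tcp_rot": TCP orientation; "wrist_force": force on the tool from outside, world axes, zero at the start; "moment": the same for the moment, N m; "grip_width": finger opening in m; "grasp_force": force on a finger pad.
Only numpy, scipy, OpenCV 4.12 (cv2) and the standard library are available. Lean on these libraries where they do the work, as an engineer would, in place of code of your own. Each camera call takes 0.05 s, during which the arm holds its last target. There are 200 camera calls.

TASK

Zero the pull gauge: with nothing hooked on it, turn the bezel by its grip bar until the thick zero mark stands at the needle. Then proof-test the T-shaped tie bars that lie on the mat, one at a time and the shortest first: hook the bar's cross head in the carriage pocket, draw the carriage out by the bar until the needle stands at the double proof mark, hold it there for a good second, and let the carriage home again. Lay every tested bar flat inside the tray, leave the gauge home and reading zero, and leave the other things on the bench alone.

Things in the scene. Friction and masses are not known exactly. Their poses are not given: they have to be found in the camera images.
- gauge: Bench pull gauge, fixed to the bench: grey housing 116 x 112 mm, 44 mm high, on a 136 x 132 mm foot, dial on its top, sprung carriage in front. Origin: underside centre of the housing, under the dial centre. Its -x axis is the direction in which the carriage pulls out (roughly towards the robot).
- seat (a point): Centre of the floor of the carriage's steel pocket, 8 mm above the bench; 105 mm from the gauge origin along the gauge's -x when home; moves with the carriage. Pocket open at the top, inside 30 mm long (gauge x) by 56 mm wide (gauge y), walls 6 mm thick, their tops 36 mm above the bench. A bar's cross head drops in and bears on the front (-x) wall when the bar is pulled.
- slot (a point): Middle of the slot in the pocket's front wall, 18 mm from the seat along the gauge's -x, at floor height, 8 mm above the bench. The slot is 24 mm wide, open at the top and as deep as the pocket floor; the shank of a hooked bar passes out through it. A hooked bar overhangs to the front and must be held.
- carriage (a joint): Pull of the carriage, m: 0 home, grows as it is pulled out, stop at 0.060. A spring draws it home: 1.8 N at 0 plus 180 N/m (about 8 N at the proof mark).
- dial_centre (a point): Centre of the dial, on the common vertical axis of needle and bezel, 48 mm above the bench.
- needle_tip (a point): Tip of the black needle of the dial, 40 mm from the axis, 48 mm above the bench. Pulling the carriage out turns the needle clockwise seen from above, 58 rad per m (3.3 degrees a mm). Where it points at rest differs from start to start.
- zero_mark (a point): Zero mark of the bezel: the single thick black bar on its knurled aluminium rim (rim radius 45 to 53 mm, top 54 mm above the bench). The point is at the mark's angle, 40 mm from the axis, at the needle's height, so it coincides with the needle tip when the gauge reads zero.
- proof_mark (a point): Proof mark of the bezel: the pair of thin black bars, 120 degrees clockwise from the zero mark seen from above; the point is midway between the two, 40 mm from the axis at the needle's height. With the bezel zeroed the needle reaches it at a pull of 36 mm. Thin short lines are plain graduations.
- bezel (a joint): Angle of the bezel, rad, positive counter-clockwise seen from above, stops at -3.0 and 3.0; it stays where it is left (friction 0.06 N m). It has to go clockwise, by 0.4 to 2.8 rad, to reach zero from any start.
- knob_grip (a point): Point on the dial axis, 72 mm above the bench, inside the bezel's black grip bar: 42 mm long, 14 mm wide, from 54 to 84 mm above the bench, its length pointing along the dial diameter through the zero mark. Turning it turns the bezel and its marks.
- mat: Black rubber mat, 300 x 170 x 3 mm, fixed, on which the bars lie at first; origin under its centre. It may be left or right of the gauge, the tray on the other side.
- tray: Open aluminium tray, fixed, outside 240 mm (its x) by 180 mm (its y), walls 4 mm thick and 20 mm high, floor 4 mm thick; origin under its centre.
- bar_a: The shortest welded steel tie bar, 85 mm long over all, 0.15 kg, T-shaped: a shank 16 mm wide and 18 mm high along its x, and at the +x end a cross head 16 mm long (x), 44 mm wide (y), 18 mm high. Origin: underside, middle of its length. Either all four bars or three of them are present.
- bar_a_head (a point): Centre of the underside of that bar's cross head, 34.5 mm from the bar's origin along its +x.
- bar_b: The second shortest welded steel tie bar, 105 mm long over all, 0.15 kg, T-shaped: a shank 16 mm wide and 18 mm high along its x, and at the +x end a cross head 16 mm long (x), 44 mm wide (y), 18 mm high. Origin: underside, middle of its length. Either all four bars or three of them are present.
- bar_b_head (a point): Centre of the underside of that bar's cross head, 44.5 mm from the bar's origin along its +x.
- bar_c: The second longest welded steel tie bar, 125 mm long over all, 0.15 kg, T-shaped: a shank 16 mm wide and 18 mm high along its x, and at the +x end a cross head 16 mm long (x), 44 mm wide (y), 18 mm high. Origin: underside, middle of its length. Either all four bars or three of them are present.
- bar_c_head (a point): Centre of the underside of that bar's cross head, 54.5 mm from the bar's origin along its +x.
- bar_d: The longest welded steel tie bar, 145 mm long over all, 0.15 kg, T-shaped: a shank 16 mm wide and 18 mm high along its x, and at the +x end a cross head 16 mm long (x), 44 mm wide (y), 18 mm high. Origin: underside, middle of its length. Either all four bars or three of them are present.
- bar_d_head (a point): Centre of the underside of that bar's cross head, 64.5 mm from the bar's origin along its +x.
- box_cream: Bystander: cream carton with green lid, 62 x 80 x 57 mm; origin at its underside. Not to be moved.
- superglue: Bystander: small white bottle with blue cap, 33 mm across, 88 mm high, standing; origin at its underside. Not to be moved.
- kraft_flat: Bystander: flat brown carton, 75 x 110 x 34 mm; origin at its underside. Not to be moved.
Things that resemble listed ones, but are neither listed nor needed, are in the scene too. Leave any green look-alike of the bar_c alone.

How it is judged:
By the outcome, as a careful person would: the job done as asked, in the order asked, and still so for the second after the job is handed in, with the robot touching nothing.
Of bar_a, bar_b, bar_c, bar_d only 3 to 4 are there at a start; the rules pass over those that are not, and their reading is None.
At some moment in a run one of bar_a, bar_b, bar_c, bar_d may be knocked a few centimetres aside while the robot is not near it.
Once in a run the grip may slacken for a moment while it holds something.
It also fails if it takes over 210 s, if anything falls off the work surface, if the arm or the gripper's body presses on something with over 40 N, if the wrist force passes 120 N, or if a joint passes its speed limit or range.

## Working session

There is one attempt and no reset: what is moved stays moved. The work goes in short steps, Python scripts to look and compute and a tool call to move; the robot and the scene stay as the last step left them, time stands still between calls to the robot, and variables do not carry over. Pictures are saved under pics/ and viewed, at most 14 in all, crops included, and the job is handed in when it is done.

Besides the shell and the picture viewer there is one more tool, called after "Call:" by a JSON object that holds its "op" and its "data", one argument or row to a line. move_arm: Moves the arm, as the interface text tells. Shift numbers are shares of 150 mm and turn numbers shares of 1.5 rad, none past 1 either way. Its arguments: {"type":"object","properties":{"plan":{"type":"array"},"newtons":{"type":"number"}},"required":["plan"]}

```bash
mkdir -p pics
cat > h.py <<'E'
import numpy as np, cv2
from bench import env, vision
def shot(n):
    d=vision.get_image(n); return d
def ray(d,uv):
    E=np.array(d["extrinsics"]);K=np.array(d["mtx"]);R=E[:3,:3];t=E[:3,3]
    p=np.linalg.inv(K)@np.array([uv[0],uv[1],1.]); c=np.array([p[0],-p[1],-1.])
    return -R.T@t, R.T@c
def onz(d,uv,z):
    o,v=ray(d,uv); return o+v*(z-o[2])/v[2]
def proj(d,P):
    E=np.array(d["extrinsics"]);K=np.array(d["mtx"])
    c=E[:3,:3]@np.asarray(P,float)+E[:3,3]; p=K@np.array([c[0],-c[1],-c[2]]); return p[:2]/p[2]
E
python3 - <<'E'
from h import *
for n in("top","side"):
    d=shot(n); cv2.imwrite(f"pics/{n}0.png",d["img"]); print(d.keys(),ray(d,(320,240)),np.array(d["mtx"]).tolist())
print(env.read_state())
E
```

```text
dict_keys(['img', 'mtx', 'extrinsics']) (array([0.37795013, 0.06896878, 1.33602496]), array([ 0.09837322, -0.03002345, -0.99481497])) [[487.9224216433606, 0.0, 313.75330972564575], [0.0, 487.9224216433606, 235.87078667404046], [0.0, 0.0, 1.0]]
dict_keys(['img', 'mtx', 'extrinsics']) (array([ 0.44934333, -0.73857959,  0.51870671]), array([ 0.08134685,  0.86216342, -0.50010967])) [[433.4274262366129, 0.0, 319.76723199114923], [0.0, 433.4274262366129, 236.8605219134359], [0.0, 0.0, 1.0]]
{'time_s': 0.1, 'qpos': array([-1.41531588e+00,  1.81468848e-01,  1.60786675e+00,  1.74155826e-05,
        1.35376673e+00, -2.06271534e-01]), 'joint_velocities': array([ 1.04857159e-03, -2.32509018e-03, -3.53940468e-03,  1.78166540e-04,
       -6.38647805e-04,  7.90315798e-05]), 'joint_torque': array([ 1.87502096e-04, -4.45881736e+01, -3.52235448e+01, -3.98145121e-04,
        4.14764727e-03,  7.84291725e-07]), 'tool_pos': array([ 0.20345699, -0.53725694,  0.19999302]), 'tcp_rot': array([-3.14011846e+00, -3.25840126e-04,  3.61747978e-01]), 'wrist_force': array([0.70386063, 0.06023212, 0.93753566]), 'moment': array([-0.00160108, -0.02525521, -0.05204395]), 'grasp_force': 0.0, 'grip_width': 0.0854350821508249}
```

View pics/top0.png

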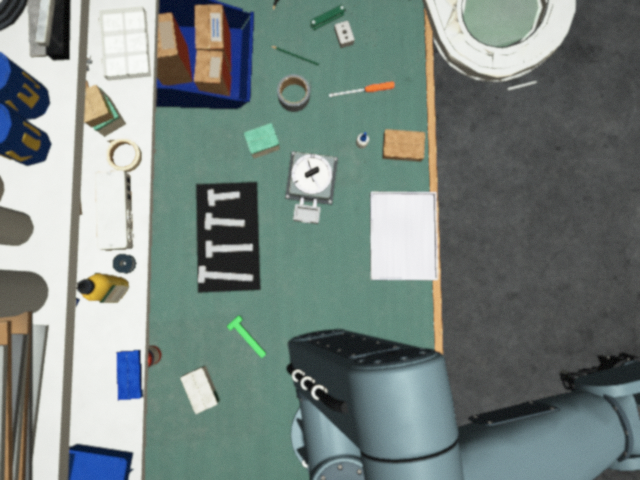

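View pics/side0.png

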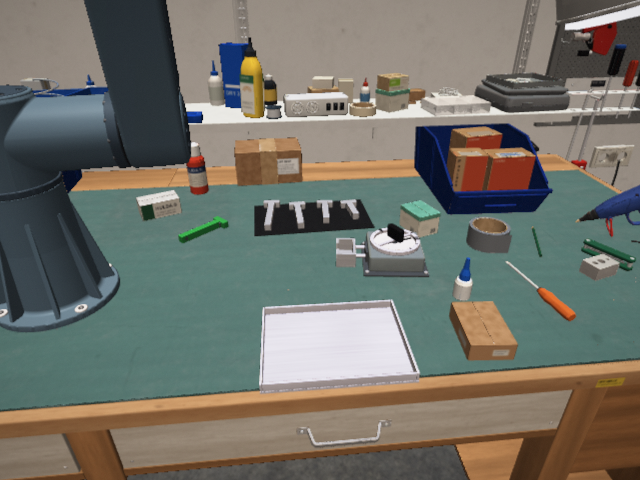

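Top view: four steel bars with their heads to the left on the mat, around (222,197), (227,222), (228,248) and (225,274). The green look-alike is at (247,337), the gauge at (311,173) with its pocket at (306,211), and the tray at (404,235). The only other T is the green one, which I leave alone. Next is a close crop.

Run:
```python
from h import *
d=shot("top"); im=d["img"]
c=cv2.resize(im[145:300,190:345],None,fx=3.87,fy=3.87,interpolation=cv2.INTER_CUBIC); 
s=shot("side"); c2=cv2.resize(s["img"][215:285,325:435],None,fx=5,fy=5,interpolation=cv2.INTER_CUBIC)
cv2.imwrite("pics/crop1.png",c); cv2.imwrite("pics/crop2.png",c2)
m=cv2.inRange(im,(110,110,110),(255,255,255)); m[:, :198]=0; m[:,258:]=0; m[:184]=0;m[292:]=0
n,l,st,ce=cv2.connectedComponentsWithStats(m)
for i in range(1,n):
    if st[i,4]<100: continue
    pts=cv2.findNonZero((l==i).astype('u1')).reshape(-1,2)
    w=np.array([onz(d,p,.021)[:2] for p in pts])
    r=cv2.minAreaRect((w*1000).astype('f4')); print(ce[i],st[i],r,onz(d,ce[i],.021))
m=cv2.inRange(im,(170,170,170),(255,255,255)); m[:,:365]=0;m[:,440:]=0;m[:188]=0;m[283:]=0
r=cv2.minAreaRect(cv2.findNonZero(m)); print("tray",r,[onz(d,p,.02)[:2].round(3) for p in cv2.boxPoints(r)])
```

```text
[220.26056338 196.10915493] [207 189  33  17 284] ((626.4735107421875, 293.284423828125), (87.25550079345703, 44.229469299316406), 89.9588623046875) [0.62889874 0.30061009 0.021     ]
[221.13864307 221.47787611] [204 213  41  17 339] ((560.4574584960938, 289.15478515625), (107.94834899902344, 43.75474166870117), 89.91048431396484) [0.55911497 0.29710371 0.021     ]
[225.25063291 247.95443038] [205 241  48  17 395] ((484.2834777832031, 276.25042724609375), (126.68086242675781, 43.22048568725586), 89.85433197021484) [0.48708266 0.28489778 0.021     ]
[221.03311258 275.32450331] [198 266  55  17 453] ((417.1100769042969, 284.55047607421875), (144.8761444091797, 42.74015426635742), 89.80470275878906) [0.41355593 0.29504919 0.021     ]
tray ((404.5, 235.0), (88.0, 67.0), 90.0) [array([ 0.643, -0.112]), array([ 0.643, -0.296]), array([ 0.402, -0.289]), array([ 0.402, -0.108])]
```

View pics/crop1.png

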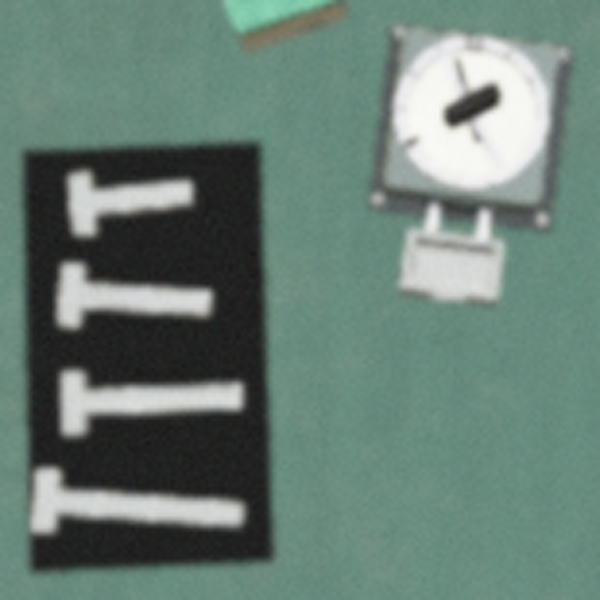

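View pics/crop2.png

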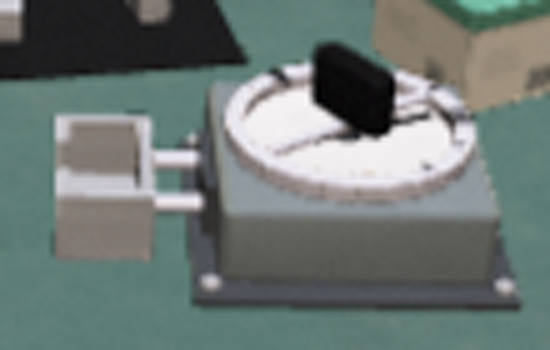

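```bash
cat >> h.py <<'E'
def mask_box(d,m,z):
    n,l,st,ce=cv2.connectedComponentsWithStats(m); i=1+np.argmax(st[1:,4])
    cs,_=cv2.findContours((l==i).astype('u1'),0,1); c=max(cs,key=len).reshape(-1,2)
    return np.array([onz(d,p,z)[:2] for p in c])
def profile(d,c,rs,z,th):
    g=cv2.cvtColor(d["img"],6).astype('f4')
    P=np.array([[proj(d,(c[0]+r*np.cos(t),c[1]+r*np.sin(t),z)) for t in th] for r in rs]).astype('f4')
    return cv2.remap(g,P[...,0],P[...,1],1)
E
python3 - <<'E'
from h import *
ctr=None
for nm,(x0,x1,y0,y1) in (("top",(285,338,148,200)),("side",(364,424,222,262))):
    d=shot(nm); im=d["img"]; m=cv2.inRange(im,(185,185,185),(255,255,255)); k=np.zeros_like(m);k[y0:y1,x0:x1]=1; m*=k
    m=cv2.morphologyEx(m,cv2.MORPH_CLOSE,np.ones((3,3)))
    w=mask_box(d,m,.054); e=cv2.fitEllipse((cv2.convexHull((w*1000).astype('f4')))); print(nm,e)
d=shot("top"); im=d["img"]
for nm,lo,hi,(x0,x1,y0,y1),z in (("foot",(0,0,0),(88,88,88),(280,345,145,205),.006),("pocket",(150,150,150),(255,255,255),(285,330,203,225),.036)):
    if nm=="foot":continue
    m=cv2.inRange(im,lo,hi);k=np.zeros_like(m);k[y0:y1,x0:x1]=1;m*=k
    print(nm,cv2.minAreaRect((mask_box(d,m,z)*1000).astype('f4')))
# foot corners by screws/edges from crop
f=lambda u,v:onz(d,(190+(u+.5)/3.87-.5,145+(v+.5)/3.87-.5),.008)[:2]
F=np.array([f(398,30),f(565,50),f(545,220),f(377,198)]); print("screws",F.round(4).tolist(),F.mean(0))
E
```

```text
top ((684.215576171875, 52.084327697753906), (107.07138061523438, 108.25909423828125), 81.80620574951172)
side ((684.3090209960938, 49.38444900512695), (104.59962463378906, 106.79521942138672), 154.3774871826172)
pocket ((581.0862426757812, 66.98514556884766), (70.04132843017578, 51.752262115478516), 89.89256286621094)
screws [[0.7548, 0.1043], [0.7402, -0.016], [0.6161, -0.0006], [0.6321, 0.1192]] [0.68578869 0.05172957]
```

```bash
cat >> h.py <<'E'
from scipy.ndimage import gaussian_filter1d
def dial(c=(.684,.051)):
    th=np.radians(np.arange(0,360,1.)); 
    for nm in("top","side"):
        d=shot(nm)
        for lab,rs,z in(("needle",np.arange(.027,.0405,.002),.048),("rim",np.arange(.047,.052,.001),.054)):
            p=profile(d,c,rs,z,th).mean(0); q=gaussian_filter1d(p,2,mode='wrap')
            i=[(int(a),int(q[a])) for a in range(360) if q[a]==q[np.arange(a-6,a+7)%360].min() and q[a]<np.median(q)-18]
            print(nm,lab,"med",int(np.median(q)),i)
E
python3 - <<'E'
from h import *
dial()
E
```

```text
top needle med 246 [(17, 191)]
top rim med 230 [(117, 179), (358, 187)]
side needle med 234 [(16, 110), (53, 10), (71, 10), (79, 10), (91, 9), (202, 191)]
side rim med 223 [(28, 170), (87, 12), (115, 87), (299, 189), (331, 197), (358, 106)]
```

Call:
{"op": "move_arm", "data": {
  "plan": [
    {"jaw": -1,"translation": [0.2,0.245,0],"turn": 0.07},
    {"jaw": -1,"translation": [0.2,0.245,0],"turn": 0.07},
    {"jaw": -1,"translation": [0.2,0.245,0],"turn": 0.07},
    {"jaw": -1,"translation": [0.2,0.245,0],"turn": 0.07},
    {"jaw": -1,"translation": [0.2,0.245,0],"turn": 0.07},
    {"jaw": -1,"translation": [0.2,0.245,0],"turn": 0.07},
    {"jaw": -1,"translation": [0.2,0.245,0],"turn": 0.07},
    {"jaw": -1,"translation": [0.2,0.245,0],"turn": 0.07}
  ],
  "newtons": 40
}}

```text
time_s: 1.45
tool_pos: [0.4445, -0.2426, 0.2011]
tcp_rot: [3.141, 0.0, 1.205]
wrist_force: [0.2, -1.4, -0.4]
grip_width: 0.0856
grasp_force: 0.0
```

Call:
{"op": "move_arm", "data": {
  "plan": [
    {"jaw": -0.5,"translation": [0.2,0.245,0],"turn": 0.07},
    {"jaw": -0.5,"translation": [0.2,0.245,0],"turn": 0.07},
    {"jaw": -0.5,"translation": [0.2,0.245,0],"turn": 0.07},
    {"jaw": -0.5,"translation": [0.2,0.245,0],"turn": 0.07},
    {"jaw": -0.3,"translation": [0.2,0.245,0],"turn": 0.07},
    {"jaw": -0.3,"translation": [0.2,0.245,0],"turn": 0.07},
    {"jaw": -0.3,"translation": [0.2,0.245,0],"turn": 0.07},
    {"jaw": -0.3,"translation": [0.2,0.245,0],"turn": 0.07},
    {"jaw": -0.3,"translation": [0,0,0],"turn": 0},
    {"jaw": -0.3,"translation": [0,0,0],"turn": 0}
  ]
}}

```text
time_s: 2.7
tool_pos: [0.6832, 0.0502, 0.2003]
tcp_rot: [-3.141, -0.0, 2.042]
wrist_force: [0.2, -0.4, 0.1]
grip_width: 0.0555
grasp_force: 0.0
```

Call:
{"op": "move_arm", "data": {
  "plan": [
    {"jaw": -0.3,"translation": [0.002,0.003,-0.2],"turn": 0},
    {"jaw": -0.3,"translation": [0,0,-0.2],"turn": 0},
    {"jaw": -0.3,"translation": [0,0,-0.2],"turn": 0},
    {"jaw": -0.3,"translation": [0,0,-0.2],"turn": 0},
    {"jaw": -0.3,"translation": [0,0,-0.15],"turn": 0},
    {"jaw": -0.3,"translation": [0,0,0],"turn": 0},
    {"jaw": 1,"translation": [0,0,0],"turn": 0},
    {"jaw": 1,"translation": [0,0,0],"turn": 0},
    {"jaw": 1,"translation": [0,0,0],"turn": 0},
    {"jaw": 1,"translation": [0,0,0],"turn": 0}
  ]
}}

```text
time_s: 3.95
tool_pos: [0.6841, 0.0507, 0.0588]
tcp_rot: [3.141, 0.0, 2.042]
wrist_force: [0.1, -0.5, 1.1]
grip_width: 0.0
grasp_force: 0.0
```

Call:
{"op": "move_arm", "data": {
  "plan": [
    {"jaw": 1,"translation": [0,0,0],"turn": 0},
    {"jaw": 1,"translation": [0,0,0],"turn": -0.05},
    {"jaw": 1,"translation": [0,0,0],"turn": -0.05}
  ]
}}

```text
time_s: 4.32
tool_pos: [0.6838, 0.0507, 0.0583]
tcp_rot: [-3.142, -0.0, 1.889]
wrist_force: [0.4, 0.5, 0.5]
grip_width: -0.0004
grasp_force: 0.0
```

Run:
```python
from h import *
s=shot("side"); cv2.imwrite("pics/crop3.png",cv2.resize(s["img"][125:285,325:485],None,fx=3.7,fy=3.7,interpolation=cv2.INTER_CUBIC))
```

```text
(no output)
```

View pics/crop3.png

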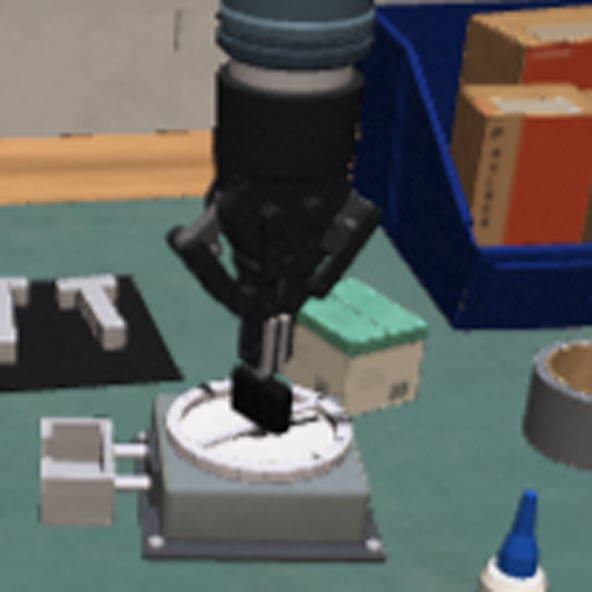

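Run:
```python
from h import *
s=shot("side"); t=shot("top")
for P in((.684,.051,.058),(.684,.051,.072),(.684,.051,.048)): print(P,proj(s,P),proj(t,P))
print("tip px top of knob in side: crop(262,380)->",325+262/3.7,125+380/3.7, "finger tip",325+267/3.7,125+378/3.7)
# black knob mask in side
m=cv2.inRange(s["img"],(0,0,0),(45,45,45)); m[:222]=0;m[245:]=0;m[:,:380]=0;m[:,:][:,412:]=0
print(cv2.boundingRect(m)); r=env.read_state(); print(r["tool_pos"],r["qpos"])
```

```text
(0.684, 0.051, 0.058) [394.28088627 237.0571566 ] [311.91834738 173.09136851]
(0.684, 0.051, 0.072) [394.79674901 231.34351894] [311.98802317 171.84761717]
(0.684, 0.051, 0.048) [393.91708295 241.08660127] [311.86948299 173.96362474]
tip px top of knob in side: crop(262,380)-> 395.81081081081084 227.7027027027027 finger tip 397.1621621621622 227.16216216216216
(388, 222, 16, 20)
[0.68380448 0.0506758  0.05823562] [-9.86728688e-02  5.61661098e-01  1.40355701e+00 -2.22785702e-05
  1.17647975e+00 -4.20977827e-01]
```

Run:
```python
from h import *
dial()
```

```text
top needle med 139 [(44, 38), (306, 37), (355, 55)]
top rim med 144 [(27, 42), (163, 100), (178, 98), (309, 70), (326, 53)]
side needle med 234 [(16, 110), (63, 9), (79, 9), (91, 9), (202, 190)]
side rim med 222 [(28, 170), (86, 10), (115, 87), (299, 188), (331, 195), (358, 106)]
```

Call:
{"op": "move_arm", "data": {
  "plan": [
    {"jaw": 1,"translation": [0,0,0.3],"turn": 0},
    {"jaw": 1,"translation": [0,0,0.3],"turn": 0},
    {"jaw": 1,"translation": [0,0,0.1],"turn": 0},
    {"jaw": -0.3,"translation": [0,0,0],"turn": 0.1},
    {"jaw": -0.3,"translation": [0,0,0],"turn": 0},
    {"jaw": -0.3,"translation": [0,0,0],"turn": 0}
  ]
}}

```text
time_s: 5.32
tool_pos: [0.6832, 0.0507, 0.1621]
tcp_rot: [-3.14, -0.001, 2.039]
wrist_force: [-0.1, 0.3, 0.2]
grip_width: 0.0544
grasp_force: 0.0
```

Run:
```python
from h import *
dial()
r=env.read_state(); print(r["tool_pos"],r["tcp_rot"])
s=shot("side"); p=proj(s,r["tool_pos"]); print(p)
im=s["img"].copy(); cv2.imwrite("pics/crop4.png",cv2.resize(im[125:285,325:485],None,fx=3.7,fy=3.7,interpolation=cv2.INTER_CUBIC))
```

```text
top needle med 153 [(267, 99), (338, 26)]
top rim med 149 [(16, 24), (169, 122), (278, 90), (330, 18)]
side needle med 234 [(16, 109), (65, 9), (79, 10), (92, 9), (202, 189)]
side rim med 221 [(28, 169), (86, 10), (115, 86), (299, 187), (330, 195), (358, 106)]
[0.68341028 0.0507051  0.16238188] [-3.14041758e+00 -7.57300901e-04  2.04021669e+00]
[398.07405403 192.36476479]
```

View pics/crop4.png

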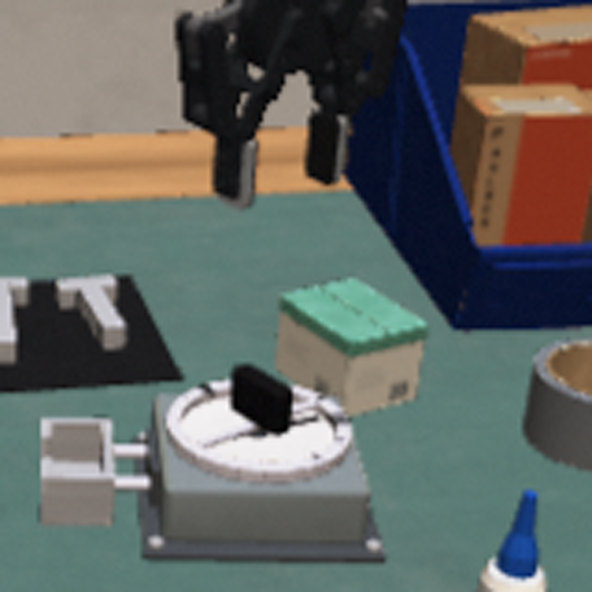

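The side view shows the fingertips about 15 px (roughly 30 mm) higher than the reported TCP projects, with the midpoint near (401,177). I'll check against the top view whether that offset is vertical or lateral.

Run:
```python
from h import *
r=env.read_state(); T=np.array(r["tool_pos"])
out=[]
for nm,y0,x0 in(("top",90,230),("side",100,310)):
    s=shot(nm); sc=2.5
    c=cv2.resize(s["img"][y0:y0+160,x0:x0+160],None,fx=sc,fy=sc,interpolation=cv2.INTER_CUBIC)
    for k in range(0,201,25):
        p=(proj(s,T+[0,0,k/1000])-[x0,y0])*sc; cv2.circle(c,tuple(int(v) for v in p),3,(0,0,255) if k else (0,255,255),-1)
    out.append(c)
cv2.imwrite("pics/ax.png",np.hstack(out))
```

```text
(no output)
```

View pics/ax.png

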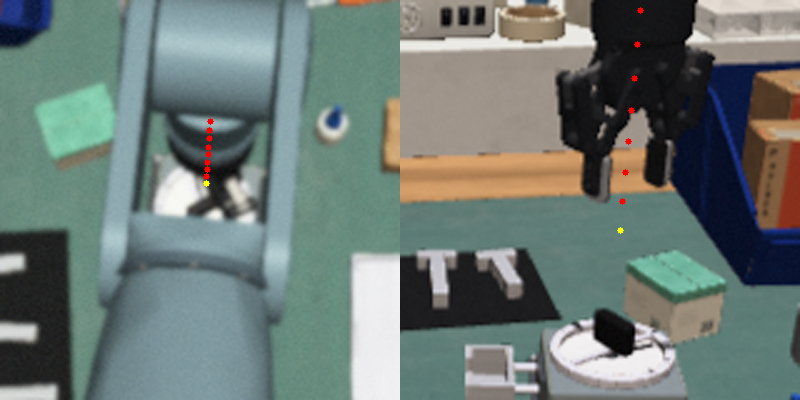

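Call:
{"op": "move_arm", "data": {
  "plan": [
    {"jaw": -0.3,"translation": [0.003,0,-0.3],"turn": 0},
    {"jaw": -0.3,"translation": [0,0,-0.3],"turn": 0},
    {"jaw": -0.3,"translation": [0,0,-0.1],"turn": 0},
    {"jaw": -0.3,"translation": [0,0,-0.03],"turn": 0},
    {"jaw": -0.3,"translation": [0,0,-0.03],"turn": 0},
    {"jaw": -0.3,"translation": [0,0,0],"turn": 0},
    {"jaw": -0.3,"translation": [0,0,0],"turn": 0}
  ]
}}

```text
time_s: 6.45
tool_pos: [0.6851, 0.0506, 0.0506]
tcp_rot: [3.14, 0.001, 2.042]
wrist_force: [-0.1, 0.1, 0.4]
grip_width: 0.0554
grasp_force: 0.0
```

Call:
{"op": "move_arm", "data": {
  "plan": [
    {"jaw": -0.3,"translation": [0,0,-0.03],"turn": 0},
    {"jaw": -0.3,"translation": [0,0,-0.03],"turn": 0},
    {"jaw": -0.3,"translation": [0,0,0],"turn": 0},
    {"jaw": 1,"translation": [0,0,0],"turn": 0},
    {"jaw": 1,"translation": [0,0,0],"turn": 0},
    {"jaw": 1,"translation": [0,0,0],"turn": 0},
    {"jaw": 1,"translation": [0,0,0],"turn": 0}
  ]
}}

```text
time_s: 7.32
tool_pos: [0.6854, 0.0511, 0.0407]
tcp_rot: [3.139, 0.001, 2.042]
wrist_force: [4.6, 3.2, -2.2]
grip_width: 0.0128
grasp_force: 43.7
```

Run:
```python
from h import *
r=env.read_state(); T=np.array(r["tool_pos"])
out=[]
for nm,y0,x0 in(("top",120,260),("side",170,340)):
    s=shot(nm); sc=4
    out.append(cv2.resize(s["img"][y0:y0+100,x0:x0+100],None,fx=sc,fy=sc,interpolation=cv2.INTER_CUBIC))
cv2.imwrite("pics/ax2.png",np.hstack(out))
```

```text
(no output)
```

View pics/ax2.png

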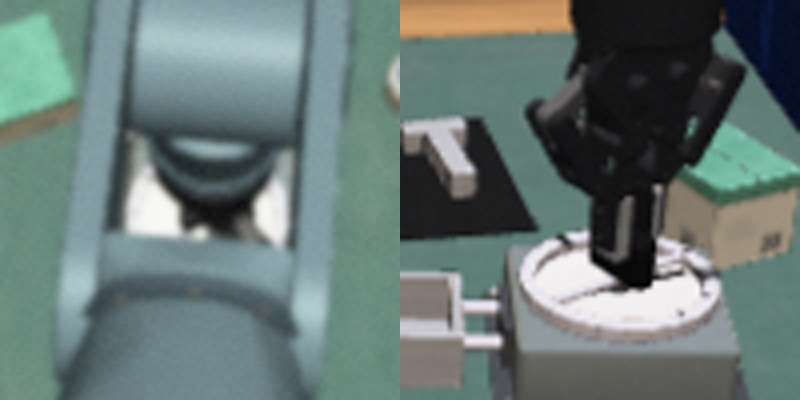

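Call:
{"op": "move_arm", "data": {
  "plan": [
    {"jaw": 1,"translation": [0,0,0],"turn": -0.11},
    {"jaw": 1,"translation": [0,0,0],"turn": -0.11},
    {"jaw": 1,"translation": [0,0,0],"turn": -0.11},
    {"jaw": 1,"translation": [0,0,0],"turn": -0.11},
    {"jaw": 1,"translation": [0,0,0],"turn": -0.11},
    {"jaw": 1,"translation": [0,0,0],"turn": 0}
  ],
  "newtons": 60
}}

```text
time_s: 8.18
tool_pos: [0.6839, 0.051, 0.0407]
tcp_rot: [-3.141, -0.0, 1.218]
wrist_force: [-2.4, 3.0, 4.2]
grip_width: 0.0121
grasp_force: 63.5
```

Run:
```python
from h import *
dial()
```

```text
top needle med 136 [(17, 48), (50, 43), (302, 50), (341, 53)]
top rim med 141 [(33, 47), (161, 96), (178, 94), (321, 55)]
side needle med 231 [(16, 119), (68, 12), (148, 191), (352, 194)]
side rim med 221 [(12, 176), (53, 35), (70, 22), (93, 42), (308, 145), (341, 185)]
```

Call:
{"op": "move_arm", "data": {
  "plan": [
    {"jaw": 1,"translation": [0,0,0],"turn": -0.1},
    {"jaw": 1,"translation": [0,0,0],"turn": -0.1},
    {"jaw": 1,"translation": [0,0,0],"turn": -0.1},
    {"jaw": 1,"translation": [0,0,0],"turn": -0.1},
    {"jaw": 1,"translation": [0,0,0],"turn": -0.1},
    {"jaw": 1,"translation": [0,0,0],"turn": -0.1},
    {"jaw": 1,"translation": [0,0,0],"turn": 0},
    {"jaw": 1,"translation": [0,0,0],"turn": 0}
  ]
}}

```text
time_s: 9.28
tool_pos: [0.6829, 0.0522, 0.0407]
tcp_rot: [-3.139, 0.002, 0.32]
wrist_force: [-6.7, 5.1, 8.5]
grip_width: 0.0123
grasp_force: 64.1
```

Run:
```python
from h import *
dial()
```

```text
top needle med 132 [(17, 48), (61, 19), (89, 46), (301, 44), (339, 53)]
top rim med 124 [(33, 45), (49, 75), (91, 53), (161, 98), (176, 94), (300, 36), (321, 55)]
side needle med 230 [(16, 111), (47, 14), (91, 10), (255, 160), (267, 174), (294, 201)]
side rim med 216 [(19, 92), (55, 19), (87, 23), (198, 197), (255, 161), (263, 170), (290, 195), (320, 186), (352, 175)]
```

Call:
{"op": "move_arm", "data": {
  "plan": [
    {"jaw": 1,"translation": [0,0,0],"turn": -0.035},
    {"jaw": 1,"translation": [0,0,0],"turn": 0},
    {"jaw": 1,"translation": [0,0,0],"turn": 0},
    {"jaw": -0.3,"translation": [0,0,0],"turn": 0},
    {"jaw": -0.3,"translation": [0,0,0],"turn": 0},
    {"jaw": -0.3,"translation": [0,0,0],"turn": 0},
    {"jaw": -0.3,"translation": [0,0,0.2],"turn": 0},
    {"jaw": -0.3,"translation": [0,0,0.3],"turn": 0},
    {"jaw": -0.3,"translation": [-0.3,0.3,0.3],"turn": 0},
    {"jaw": -0.3,"translation": [-0.3,0.3,0],"turn": 0}
  ]
}}

```text
time_s: 10.62
tool_pos: [0.6066, 0.1307, 0.1556]
tcp_rot: [3.14, -0.008, 0.262]
wrist_force: [1.2, 1.6, -0.0]
grip_width: 0.056
grasp_force: 0.0
```

Call:
{"op": "move_arm", "data": {
  "plan": [
    {"jaw": -0.3,"translation": [-0.2,0.3,0],"turn": 0.05},
    {"jaw": -0.3,"translation": [-0.2,0.3,0],"turn": 0.05},
    {"jaw": -0.3,"translation": [0,0.25,0],"turn": 0.0},
    {"jaw": -0.3,"translation": [0,0,0],"turn": 0}
  ]
}}

```text
time_s: 11.12
tool_pos: [0.5436, 0.2607, 0.1516]
tcp_rot: [-3.142, -0.001, 0.418]
wrist_force: [-1.2, -0.9, -0.0]
grip_width: 0.0553
grasp_force: 0.0
```

Run:
```python
from h import *
dial()
out=[]
r=env.read_state(); T=np.array(r["tool_pos"]);print(T,r["tcp_rot"],r["qpos"])
for nm,y0,x0 in(("top",145,275),("side",205,350)):
    s=shot(nm); sc=5
    out.append(cv2.resize(s["img"][y0:y0+80,x0:x0+80],None,fx=sc,fy=sc,interpolation=cv2.INTER_CUBIC))
cv2.imwrite("pics/d2.png",np.hstack(out))
```

```text
top needle med 245 [(16, 164)]
top rim med 229 [(16, 165), (253, 191)]
side needle med 228 [(16, 108), (52, 8), (67, 10), (95, 10), (251, 173), (263, 174), (291, 196)]
side rim med 213 [(16, 121), (55, 12), (252, 173), (260, 170), (286, 193), (347, 178)]
[0.54411149 0.25820512 0.15128759] [3.14101855e+00 1.20706235e-04 4.15246276e-01] [ 2.46560427e-01  2.87036666e-01  1.58216887e+00 -6.13320816e-04
  1.27240978e+00  1.40229075e+00]
```

View pics/d2.png

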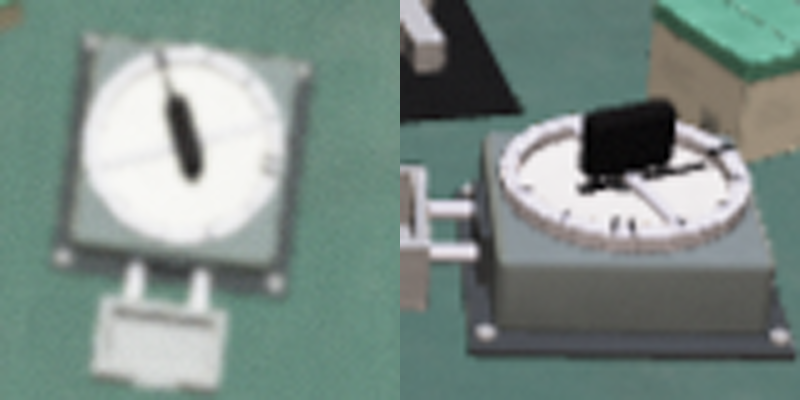

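The needle (top crop 158,57) stands on the thick mark, so the gauge is zeroed: both read 16° in both views. Now bar headings.

```bash
cat >> h.py <<'E'
def bars(im=None,x=(194,260),y=(180,295),th=110,z=.021):
    d=shot("top")
    if im is not None: d["img"]=im
    im=d["img"]
    m=cv2.inRange(im,(th,)*3,(255,)*3); k=np.zeros_like(m);k[y[0]:y[1],x[0]:x[1]]=1;m*=k
    n,l,st,ce=cv2.connectedComponentsWithStats(m)
    for i in range(1,n):
        if st[i,4]<150: continue
        p=cv2.findNonZero((l==i).astype('u1')).reshape(-1,2)
        w=np.array([onz(d,q,z)[:2] for q in p]); g=im[p[:,1],p[:,0]].mean()
        a=np.pi/2
        for _ in range(4): # refine along-axis from shank pixels
            u=np.array([np.cos(a),np.sin(a)]); s=w@u
            sh=w[s<s.max()-.024]; v=cv2.fitLine((sh*1000).astype('f4'),2,0,.01,.01).ravel()
            v1=v[:2]*np.sign(v[:2]@u); a=np.arctan2(v1[1],v1[0])
        u=np.array([np.cos(a),np.sin(a)]);s=w@u; L=s.max()-s.min()
        nrm=np.array([-u[1],u[0]]); c=u*(s.max()+s.min())/2+nrm*(v[2:]/1000@nrm)
        print("centre",c.round(4),"len",round(L,4),"head deg",round(np.degrees(a),1),"px",ce[i].round(),st[i,4])
E
python3 - <<'E'
from h import *
bars(cv2.imread("pics/top0.png"))
E
```

```text
centre [0.6299 0.2924] len 0.0868 head deg 95.7 px [220. 196.] 284
centre [0.5587 0.2885] len 0.1072 head deg 86.3 px [221. 221.] 336
centre [0.4876 0.276 ] len 0.1266 head deg 92.1 px [225. 248.] 396
centre [0.4127 0.2852] len 0.147 head deg 85.9 px [221. 275.] 457
```

Call:
{"op": "move_arm", "data": {
  "plan": [
    {"jaw": 0,"translation": [0.1,0.03,0],"turn": 0.093},
    {"jaw": 0.1,"translation": [0.1,0.03,0],"turn": 0.093},
    {"jaw": 0.1,"translation": [0.1,0.03,0],"turn": 0.093},
    {"jaw": 0.1,"translation": [0.1,0.03,0],"turn": 0.093},
    {"jaw": 0.1,"translation": [0.1,0.03,0],"turn": 0.093},
    {"jaw": 0.1,"translation": [0.078,0.025,-0.1],"turn": 0.093},
    {"jaw": 0.1,"translation": [0,0,-0.2],"turn": 0.093},
    {"jaw": 0.1,"translation": [0,0,-0.2],"turn": 0.093},
    {"jaw": 0.1,"translation": [0,0,-0.2],"turn": 0.093},
    {"jaw": 0.1,"translation": [0,0,-0.15],"turn": 0}
  ]
}}

```text
time_s: 12.62
tool_pos: [0.6305, 0.2833, 0.0221]
tcp_rot: [-3.14, 0.0, 1.667]
wrist_force: [-0.0, -0.2, 0.5]
grip_width: 0.0384
grasp_force: 0.0
```

Run:
```python
from h import *
r=env.read_state(); T=np.array(r["tool_pos"]);print(T,r["tcp_rot"])
s=shot("side");print(proj(s,T),proj(s,T+[0,0,.03]))
y0,x0=150,270;cv2.imwrite("pics/g1.png",cv2.resize(s["img"][y0:y0+100,x0:x0+130],None,fx=5,fy=5,interpolation=cv2.INTER_CUBIC))
```

```text
[0.63051973 0.28326643 0.02211029] [-3.14002705e+00  3.83685485e-04  1.66698920e+00]
[351.71987566 206.74041105] [352.06511725 196.33793329]
```

View pics/g1.png

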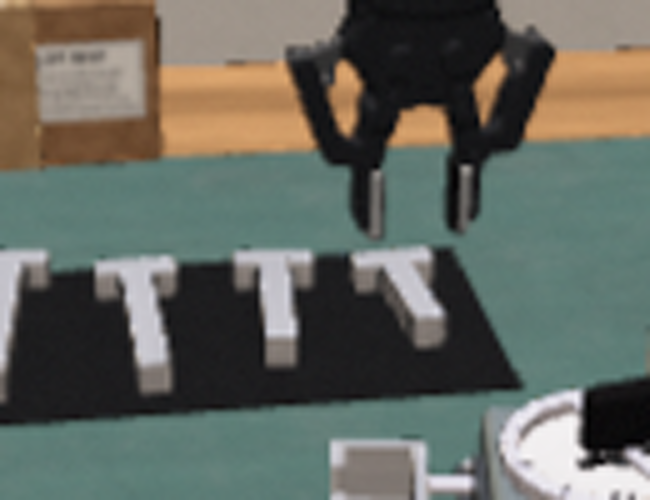

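Call:
{"op": "move_arm", "data": {
  "plan": [
    {"jaw": 0.1,"translation": [0,0,-0.1],"turn": 0},
    {"jaw": 0.1,"translation": [0,0,-0.1],"turn": 0},
    {"jaw": 0.1,"translation": [0,0,-0.03],"turn": 0},
    {"jaw": 0.1,"translation": [0,0,-0.02],"turn": 0},
    {"jaw": 0.1,"translation": [0,0,0],"turn": 0}
  ]
}}

```text
time_s: 13.3
tool_pos: [0.631, 0.2849, -0.0133]
tcp_rot: [3.141, -0.0, 1.67]
wrist_force: [-0.3, 0.3, 0.8]
grip_width: 0.0387
grasp_force: 0.0
```

Run:
```python
from h import *
r=env.read_state(); T=np.array(r["tool_pos"]);print(T,r["wrist_force"])
s=shot("side");print(proj(s,T+[0,0,.028]))
y0,x0=150,270;cv2.imwrite("pics/g2.png",cv2.resize(s["img"][y0:y0+100,x0:x0+130],None,fx=5,fy=5,interpolation=cv2.INTER_CUBIC))
```

```text
[ 0.63095236  0.28485575 -0.0132943 ] [-0.2954447   0.29963355  0.83404748]
[351.70112668 208.99763462]
```

View pics/g2.png

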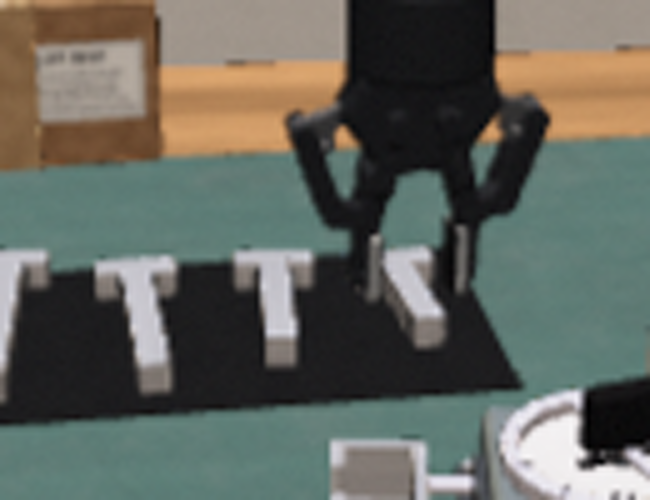

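Call:
{"op": "move_arm", "data": {
  "plan": [
    {"jaw": 0.1,"translation": [0,0,-0.025],"turn": 0},
    {"jaw": 0.1,"translation": [0,0,-0.02],"turn": 0},
    {"jaw": 0.1,"translation": [0,0,0],"turn": 0},
    {"jaw": 1,"translation": [0,0,0],"turn": 0},
    {"jaw": 1,"translation": [0,0,0],"turn": 0},
    {"jaw": 1,"translation": [0,0,0],"turn": 0},
    {"jaw": 1,"translation": [0,0,0],"turn": 0}
  ],
  "newtons": 70
}}

```text
time_s: 14.22
tool_pos: [0.631, 0.2848, -0.02]
tcp_rot: [3.141, -0.0, 1.67]
wrist_force: [-0.1, -0.7, 1.7]
grip_width: 0.0137
grasp_force: 70.8
```

Call:
{"op": "move_arm", "data": {
  "plan": [
    {"jaw": 1,"translation": [0,0,0.1],"turn": 0},
    {"jaw": 1,"translation": [0,0,0.2],"turn": 0},
    {"jaw": 1,"translation": [0,0,0.3],"turn": 0},
    {"jaw": 1,"translation": [0,0,0],"turn": 0}
  ]
}}

```text
time_s: 14.72
tool_pos: [0.6342, 0.2857, 0.0755]
tcp_rot: [3.133, -0.001, 1.67]
wrist_force: [0.7, 0.3, -1.3]
grip_width: 0.0145
grasp_force: 44.0
```

Run:
```python
from h import *
d=shot("top"); im=d["img"]; g=cv2.cvtColor(im,6)
f=lambda u,v,z:onz(d,(275+(u+.5)/5-.5,145+(v+.5)/5-.5),z)[:2]
P=np.array([f(*q,.036) for q in((97,297),(228,312),(218,388),(90,375))]);print(P.round(4).tolist(),P.mean(0))
S=np.array([f(*q,.008) for q in((92,42),(303,68),(276,284),(63,258))]);print(S.round(4).tolist(),S.mean(0))
for A in(P,S):
    x=(A[0]+A[1]-A[2]-A[3]);y=A[0]+A[3]-A[1]-A[2];print(np.degrees([np.arctan2(x[1],x[0]),np.arctan2(-y[0],y[1])]))
# pocket bright contour, side view
s=shot("side"); m=cv2.inRange(s["img"],(175,175,175),(255,255,255));k=np.zeros_like(m);k[230:275,330:358]=1
w=mask_box(s,m*k,.036);r=cv2.minAreaRect((w*1000).astype('f4'));print(r)
m=cv2.inRange(g,150,255);k=np.zeros_like(m);k[205:226,288:326]=1
for a in (m*k)[203:228,288:326]: print(''.join('#' if v else '.' for v in a))
print(env.read_state()["grip_width"])
```

```text
[[0.6043, 0.0993], [0.596, 0.0287], [0.5546, 0.0343], [0.5618, 0.1031]] [0.57915191 0.06636335]
[[0.7531, 0.1028], [0.7383, -0.0148], [0.6163, 0.0012], [0.6309, 0.1188]] [0.68465125 0.05200689]
[-6.37500897 -6.3286133 ]
[-7.45611131 -7.14185151]
((582.4785766601562, 59.39522933959961), (67.24390411376953, 44.97829055786133), 80.16261291503906)
......................................
......................................
.......#######################........
.......########################.......
......#####.#####################.....
......###########...#############.....
......###################...#####.....
......###########################.....
......###########################.....
.....############################.....
.....###########################......
.....###########################......
.....###########################......
.....###########################......
.....###########################......
.....###########################......
.....###########################......
...........#####################......
.............##################.......
..............#########...####........
......................................
......................................
......................................
......................................
......................................
0.014102318582577062
```

Call:
{"op": "move_arm", "data": {
  "plan": [
    {"jaw": 1,"translation": [-0.054,-0.12,0.03],"turn": -0.1},
    {"jaw": 1,"translation": [-0.054,-0.12,0],"turn": -0.1},
    {"jaw": 1,"translation": [-0.054,-0.12,0],"turn": -0.1},
    {"jaw": 1,"translation": [-0.054,-0.12,0],"turn": -0.1},
    {"jaw": 1,"translation": [-0.054,-0.12,0],"turn": -0.1},
    {"jaw": 1,"translation": [-0.054,-0.12,0],"turn": -0.1},
    {"jaw": 1,"translation": [-0.054,-0.12,0],"turn": -0.1},
    {"jaw": 1,"translation": [-0.054,-0.12,0],"turn": -0.1},
    {"jaw": 1,"translation": [-0.054,-0.12,0],"turn": -0.1},
    {"jaw": 1,"translation": [-0.054,-0.12,0],"turn": -0.1}
  ]
}}

```text
time_s: 16.08
tool_pos: [0.5477, 0.1042, 0.0723]
tcp_rot: [-3.141, 0.004, 0.165]
wrist_force: [-0.0, 0.4, -2.1]
grip_width: 0.0134
grasp_force: 73.4
```

Call:
{"op": "move_arm", "data": {
  "plan": [
    {"jaw": 1,"translation": [-0.054,-0.12,0],"turn": -0.1},
    {"jaw": 1,"translation": [-0.054,-0.12,0],"turn": -0.1},
    {"jaw": 1,"translation": [0,0,0],"turn": 0},
    {"jaw": 1,"translation": [0,0,0],"turn": 0}
  ]
}}

```text
time_s: 16.58
tool_pos: [0.533, 0.0691, 0.0733]
tcp_rot: [-3.141, 0.002, -0.128]
wrist_force: [0.2, -0.2, -2.4]
grip_width: 0.0137
grasp_force: 73.4
```

Run:
```python
from h import *
r=env.read_state(); T=np.array(r["tool_pos"]);print(T,r["tcp_rot"])
out=[]
for nm,y0,x0 in(("top",170,260),("side",180,300)):
    s=shot(nm);out.append(cv2.resize(s["img"][y0:y0+100,x0:x0+100],None,fx=4,fy=4,interpolation=cv2.INTER_CUBIC))
cv2.imwrite("pics/h1.png",np.hstack(out))
```

```text
[0.53298417 0.06906472 0.07333837] [-3.14134716e+00  1.51324077e-03 -1.28175653e-01]
```

View pics/h1.png

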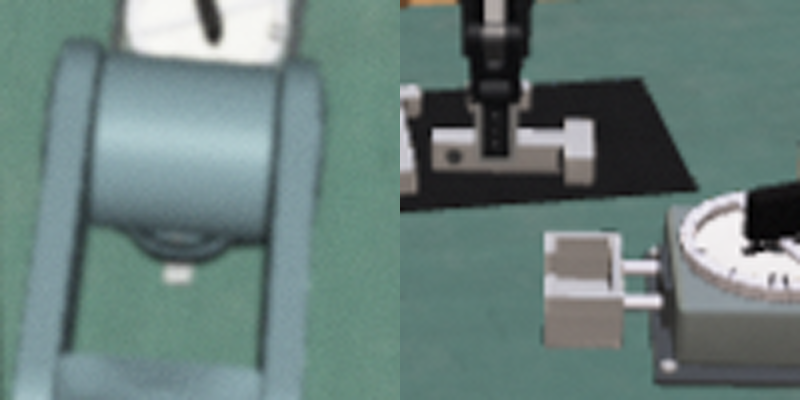

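Run:
```python
from h import *
s=shot("side")
p=onz(s,(345.9,253.4),.036); print("near wall mid",p,"-> seat",p+[.0042,.0337,0])
print("left/right edge",onz(s,(336.2,254.2),.036),onz(s,(355.5,252.5),.036))
# head near-face: plane y~.0417
for px in((344.5,226.2),(344.5,211)):
    o,v=ray(s,px); q=o+v*((.0417-o[1])/v[1]); print("head face",q)
# shank tail near face at bottom-left
o,v=ray(s,(308,222)); print(o+v*((.066-o[1])/v[1]))
# top view: tail end block px
t=shot("top"); print("tail end",onz(t,(260+177/4,170+273/4),.11),"left/right",onz(t,(260+163/4,238),.11),onz(t,(260+192/4,238),.11))
```

```text
near wall mid [0.57672351 0.03136008 0.036     ] -> seat [0.58092351 0.06506008 0.036     ]
left/right edge [0.5559506  0.03038643 0.036     ] [0.59746937 0.03276006 0.036     ]
head face [0.57395286 0.0417     0.09580145]
head face [0.57318506 0.0417     0.13073615]
[0.50025108 0.066      0.0971471 ]
tail end [0.50372742 0.07173259 0.11      ] left/right [0.50438366 0.080568   0.11      ] [0.50433903 0.06226092 0.11      ]
```

Call:
{"op": "move_arm", "data": {
  "plan": [
    {"jaw": 1,"translation": [0.032,0.01,-0.1],"turn": 0.003},
    {"jaw": 1,"translation": [0,0,-0.15],"turn": 0},
    {"jaw": 1,"translation": [0,0,-0.12],"turn": 0},
    {"jaw": 1,"translation": [0,0,0],"turn": 0},
    {"jaw": 1,"translation": [0,0,-0.03],"turn": 0},
    {"jaw": 1,"translation": [0,0,-0.03],"turn": 0},
    {"jaw": 1,"translation": [0,0,0],"turn": 0}
  ]
}}

```text
time_s: 17.65
tool_pos: [0.5384, 0.0702, 0.0097]
tcp_rot: [-3.142, -0.0, -0.126]
wrist_force: [0.5, 0.2, -0.6]
grip_width: 0.0138
grasp_force: 73.4
```

Call:
{"op": "move_arm", "data": {
  "plan": [
    {"jaw": 1,"translation": [0,0,-0.03],"turn": 0},
    {"jaw": 1,"translation": [0,0,-0.04],"turn": 0},
    {"jaw": 1,"translation": [0,0,-0.04],"turn": 0},
    {"jaw": 1,"translation": [0,0,-0.03],"turn": 0},
    {"jaw": 1,"translation": [0,0,0],"turn": 0}
  ]
}}

```text
time_s: 18.27
tool_pos: [0.5378, 0.0702, -0.012]
tcp_rot: [3.142, 0.001, -0.126]
wrist_force: [0.4, 0.1, -2.1]
grip_width: 0.014
grasp_force: 73.4
```

Call:
{"op": "move_arm", "data": {
  "plan": [
    {"jaw": 1,"translation": [-0.04,0.005,0],"turn": 0},
    {"jaw": 1,"translation": [-0.04,0.005,0],"turn": 0},
    {"jaw": 1,"translation": [-0.04,0.005,0],"turn": 0},
    {"jaw": 1,"translation": [-0.04,0.005,0],"turn": 0},
    {"jaw": 1,"translation": [-0.04,0.005,0],"turn": 0},
    {"jaw": 1,"translation": [0,0,0],"turn": 0}
  ]
}}

```text
time_s: 19.02
tool_pos: [0.509, 0.074, -0.0109]
tcp_rot: [-3.141, -0.002, -0.126]
wrist_force: [6.5, 0.3, -4.9]
grip_width: 0.0137
grasp_force: 73.1
```

```bash
cat >> h.py <<'E'
def needle(c=(.684,.051)):
    s=shot("side"); th=np.radians(np.arange(100,400,1.))
    p=gaussian_filter1d(profile(s,c,np.arange(.022,.039,.002),.048,th).mean(0),2)
    i=[(a+100,int(p[a])) for a in range(6,294) if p[a]==p[a-6:a+7].min() and p[a]<215]; print("needle",i)
    f=env.read_state(); print(f["tool_pos"].round(4),f["wrist_force"].round(1),round(f["grip_width"],4))
E
python3 - <<'E'
from h import *
needle()
E
```

```text
needle [(251, 194), (263, 194), (305, 155)]
[ 0.5091  0.0739 -0.0109] [ 6.1  0.2 -3.7] 0.0138
```

Call:
{"op": "move_arm", "data": {
  "plan": [
    {"jaw": 1,"translation": [-0.045,0.006,0],"turn": 0},
    {"jaw": 1,"translation": [-0.045,0.005,0],"turn": 0},
    {"jaw": 1,"translation": [0,0,0],"turn": 0},
    {"jaw": 1,"translation": [0,0,0],"turn": 0}
  ]
}}

```text
time_s: 19.58
tool_pos: [0.4967, 0.0755, -0.0106]
tcp_rot: [-3.141, -0.004, -0.126]
wrist_force: [7.4, 0.3, -5.1]
grip_width: 0.0136
grasp_force: 72.9
```

Run:
```python
from h import *
needle();dial()
```

```text
needle [(262, 93), (291, 197)]
[ 0.4968  0.0755 -0.0106] [ 8.3  1.5 -5.5] 0.0136
top needle med 245 [(11, 214), (261, 195)]
top rim med 230 [(16, 166), (253, 190)]
side needle med 234 [(50, 10), (63, 10), (75, 10), (96, 11), (262, 98), (291, 199)]
side rim med 216 [(16, 124), (55, 11), (252, 175), (260, 167), (286, 197), (347, 181)]
```

Call:
{"op": "move_arm", "data": {
  "plan": [
    {"jaw": 1,"translation": [-0.011,0.001,0],"turn": 0},
    {"jaw": 1,"translation": [0,0,0],"turn": 0},
    {"jaw": 1,"translation": [0,0,0],"turn": 0}
  ]
}}

```text
time_s: 20.1
tool_pos: [0.4953, 0.0757, -0.0106]
tcp_rot: [-3.141, -0.004, -0.126]
wrist_force: [8.1, 0.3, -5.6]
grip_width: 0.0138
grasp_force: 72.9
```

Run:
```python
from h import *
dial();needle()
s=shot("side");t=shot("top")
cv2.imwrite("pics/p1.png",np.hstack([cv2.resize(a["img"][y:y+60,x:x+60],None,fx=6.6,fy=6.6,interpolation=cv2.INTER_CUBIC) for a,x,y in((t,282,143),(s,364,214))]))
```

```text
top needle med 245 [(11, 214), (256, 194)]
top rim med 229 [(16, 166), (253, 190)]
side needle med 234 [(49, 10), (59, 10), (68, 10), (80, 10), (94, 10), (256, 100), (291, 199)]
side rim med 216 [(16, 124), (55, 11), (252, 166), (260, 166), (286, 197), (347, 181)]
needle [(257, 87), (291, 196)]
[ 0.4952  0.0757 -0.0107] [ 8.4  0.7 -4.4] 0.0138
```

View pics/p1.png

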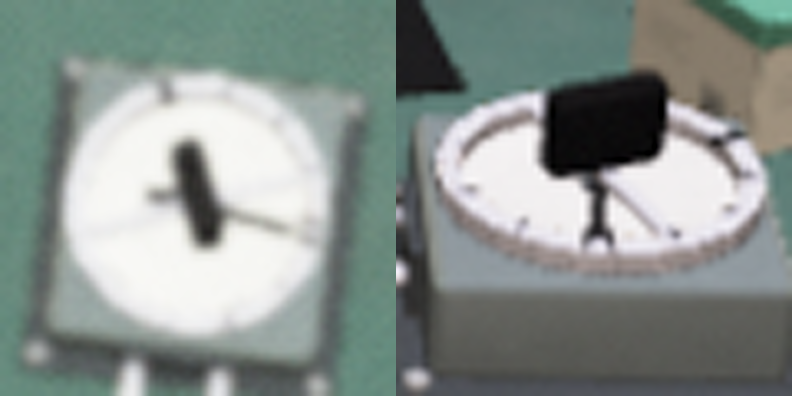

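The needle stands centred between the two proof marks in the side view (597,235). Hold there, then return.

Call:
{"op": "move_arm", "data": {
  "plan": [
    {"jaw": 1,"translation": [0,0,0],"turn": 0},
    {"jaw": 1,"translation": [0,0,0],"turn": 0},
    {"jaw": 1,"translation": [0,0,0],"turn": 0},
    {"jaw": 1,"translation": [0,0,0],"turn": 0},
    {"jaw": 1,"translation": [0,0,0],"turn": 0},
    {"jaw": 1,"translation": [0,0,0],"turn": 0},
    {"jaw": 1,"translation": [0,0,0],"turn": 0},
    {"jaw": 1,"translation": [0,0,0],"turn": 0},
    {"jaw": 1,"translation": [0,0,0],"turn": 0},
    {"jaw": 1,"translation": [0,0,0],"turn": 0}
  ]
}}

```text
time_s: 21.6
tool_pos: [0.4952, 0.0757, -0.0106]
tcp_rot: [-3.141, -0.004, -0.126]
wrist_force: [7.7, -0.7, -4.8]
grip_width: 0.0137
grasp_force: 72.9
```

Run:
```python
from h import *
needle()
```

```text
needle [(257, 87), (291, 196)]
[ 0.4952  0.0757 -0.0106] [ 7.7  1.2 -5.3] 0.0136
```

Call:
{"op": "move_arm", "data": {
  "plan": [
    {"jaw": 1,"translation": [0,0,0],"turn": 0},
    {"jaw": 1,"translation": [0,0,0],"turn": 0},
    {"jaw": 1,"translation": [0.038,-0.005,0],"turn": 0},
    {"jaw": 1,"translation": [0.038,-0.005,0],"turn": 0},
    {"jaw": 1,"translation": [0.038,-0.005,0],"turn": 0},
    {"jaw": 1,"translation": [0.038,-0.005,0],"turn": 0},
    {"jaw": 1,"translation": [0.038,-0.005,0],"turn": 0},
    {"jaw": 1,"translation": [0.038,-0.005,0],"turn": 0},
    {"jaw": 1,"translation": [0.038,-0.005,0],"turn": 0},
    {"jaw": 1,"translation": [0.035,-0.004,0],"turn": 0}
  ]
}}

```text
time_s: 22.9
tool_pos: [0.5372, 0.0699, -0.0121]
tcp_rot: [3.141, 0.003, -0.126]
wrist_force: [-0.5, -0.4, -2.9]
grip_width: 0.0137
grasp_force: 73.4
```

Call:
{"op": "move_arm", "data": {
  "plan": [
    {"jaw": 1,"translation": [0,0,0],"turn": 0},
    {"jaw": 1,"translation": [0,0,0.05],"turn": 0},
    {"jaw": 1,"translation": [0,0,0.1],"turn": 0},
    {"jaw": 1,"translation": [0,0,0.15],"turn": 0},
    {"jaw": 1,"translation": [0,0,0.15],"turn": 0},
    {"jaw": 1,"translation": [0,0,0.15],"turn": 0},
    {"jaw": 1,"translation": [0,0,0],"turn": 0}
  ]
}}

```text
time_s: 23.78
tool_pos: [0.5404, 0.0698, 0.0816]
tcp_rot: [-3.141, -0.006, -0.126]
wrist_force: [0.6, -0.7, -2.4]
grip_width: 0.0136
grasp_force: 73.4
```

Run:
```python
from h import *
needle();bars()
```

```text
needle [(251, 192), (263, 193), (291, 195), (376, 97)]
[0.5392 0.0699 0.08  ] [-0.7  0.6 -2. ] 0.0137
centre [0.5587 0.2885] len 0.1071 head deg 86.6 px [221. 221.] 338
centre [0.4876 0.276 ] len 0.1266 head deg 92.1 px [225. 248.] 394
centre [0.4128 0.2853] len 0.1472 head deg 85.8 px [221. 275.] 459
```

Call:
{"op": "move_arm", "data": {
  "plan": [
    {"jaw": 1,"translation": [0,-0.154,0.05],"turn": 0.094},
    {"jaw": 1,"translation": [0,-0.154,0],"turn": 0.094},
    {"jaw": 1,"translation": [0.048,-0.154,0],"turn": 0.094},
    {"jaw": 1,"translation": [0.048,-0.154,0],"turn": 0.094},
    {"jaw": 1,"translation": [0.048,-0.154,0],"turn": 0.094},
    {"jaw": 1,"translation": [0.048,-0.154,0],"turn": 0.094},
    {"jaw": 1,"translation": [0.048,-0.154,0],"turn": 0.094},
    {"jaw": 1,"translation": [0.048,-0.154,0],"turn": 0.094},
    {"jaw": 1,"translation": [0.048,-0.154,0],"turn": 0.094},
    {"jaw": 1,"translation": [0.048,-0.154,0],"turn": 0.094}
  ]
}}

```text
time_s: 25.12
tool_pos: [0.5951, -0.1614, 0.0845]
tcp_rot: [-3.139, -0.0, 1.289]
wrist_force: [-1.0, 0.2, -1.5]
grip_width: 0.0138
grasp_force: 73.4
```

Call:
{"op": "move_arm", "data": {
  "plan": [
    {"jaw": 1,"translation": [0.048,-0.154,-0.05],"turn": 0.094},
    {"jaw": 1,"translation": [0.045,-0.155,-0.1],"turn": 0.095},
    {"jaw": 1,"translation": [0,0,-0.1],"turn": 0},
    {"jaw": 1,"translation": [0,0,-0.1],"turn": 0},
    {"jaw": 1,"translation": [0,0,0],"turn": 0}
  ]
}}

```text
time_s: 25.75
tool_pos: [0.608, -0.2056, 0.0311]
tcp_rot: [-3.138, -0.002, 1.567]
wrist_force: [0.6, -0.1, -2.2]
grip_width: 0.0138
grasp_force: 73.3
```

Call:
{"op": "move_arm", "data": {
  "plan": [
    {"jaw": 1,"translation": [0,0,-0.12],"turn": 0},
    {"jaw": 1,"translation": [0,0,-0.12],"turn": 0},
    {"jaw": 1,"translation": [0,0,-0.06],"turn": 0},
    {"jaw": 1,"translation": [0,0,0],"turn": 0},
    {"jaw": 1,"translation": [0,0,0],"turn": 0}
  ]
}}

```text
time_s: 26.38
tool_pos: [0.6103, -0.2077, -0.011]
tcp_rot: [3.141, 0.0, 1.568]
wrist_force: [-0.2, -0.1, -1.1]
grip_width: 0.0138
grasp_force: 73.4
```

Call:
{"op": "move_arm", "data": {
  "plan": [
    {"jaw": 1,"translation": [0,0,-0.042],"turn": 0},
    {"jaw": 1,"translation": [0,0,0],"turn": 0},
    {"jaw": 0.2,"translation": [0,0,0],"turn": 0},
    {"jaw": 0.1,"translation": [0,0,0],"turn": 0},
    {"jaw": 0.1,"translation": [0,0,0],"turn": 0},
    {"jaw": 0.1,"translation": [0,0,0.1],"turn": 0},
    {"jaw": 0.1,"translation": [0,0,0.3],"turn": 0},
    {"jaw": 0.1,"translation": [0,0,0.4],"turn": 0},
    {"jaw": 0.1,"translation": [-0.031,0.3,0.1],"turn": -0.01}
  ]
}}

```text
time_s: 27.5
tool_pos: [0.6089, -0.1662, 0.1243]
tcp_rot: [3.131, 0.005, 1.549]
wrist_force: [0.4, 0.9, -0.4]
grip_width: 0.0384
grasp_force: 0.0
```

Call:
{"op": "move_arm", "data": {
  "plan": [
    {"jaw": 0.1,"translation": [-0.031,0.302,0],"turn": -0.01},
    {"jaw": 0.1,"translation": [-0.031,0.302,0],"turn": -0.01},
    {"jaw": 0.1,"translation": [-0.031,0.302,0],"turn": -0.01},
    {"jaw": 0.1,"translation": [-0.031,0.302,0],"turn": 0},
    {"jaw": 0.1,"translation": [-0.031,0.302,0],"turn": 0},
    {"jaw": 0.1,"translation": [-0.031,0.302,0],"turn": 0},
    {"jaw": 0.1,"translation": [-0.031,0.302,0],"turn": 0},
    {"jaw": 0.1,"translation": [-0.031,0.302,0],"turn": 0},
    {"jaw": 0.1,"translation": [-0.031,0.302,0],"turn": 0},
    {"jaw": 0.1,"translation": [-0.031,0.302,-0.2],"turn": 0}
  ]
}}

```text
time_s: 28.75
tool_pos: [0.5615, 0.293, 0.0915]
tcp_rot: [3.134, -0.003, 1.508]
wrist_force: [0.3, -0.2, -0.9]
grip_width: 0.0388
grasp_force: 0.0
```

Call:
{"op": "move_arm", "data": {
  "plan": [
    {"jaw": 0.1,"translation": [0,0,-0.2],"turn": 0},
    {"jaw": 0.1,"translation": [0,0,-0.2],"turn": 0},
    {"jaw": 0.1,"translation": [0,0,0],"turn": 0},
    {"jaw": 0.1,"translation": [0,0,0],"turn": 0}
  ]
}}

```text
time_s: 29.25
tool_pos: [0.5598, 0.2907, 0.0291]
tcp_rot: [3.14, -0.001, 1.508]
wrist_force: [0.1, -0.4, -0.2]
grip_width: 0.0382
grasp_force: 0.0
```

```bash
cat >> h.py <<'E'
def tray():
    print("tray");bars(x=(373,434),y=(194,278),th=0,z=.022) if 0 else None
    d=shot("top");g=cv2.cvtColor(d["img"],6);a=g[194:278,373:434];print(int(np.median(a)),int(a.min()))
    m=np.zeros_like(g);m[194:278,373:434]=(a<np.median(a)-14)*255
    n,l,st,ce=cv2.connectedComponentsWithStats(m)
    for i in range(1,n):
        if st[i,4]>60: print(st[i],onz(d,ce[i],.02)[:2].round(3))
E
python3 - <<'E'
from h import *
tray();needle();bars()
s=shot("side");T=env.read_state()["tool_pos"]
d=s["img"];y0,x0=170,290
cv2.imwrite("pics/last.png",d)
E
```

```text
tray
238 169
[373 194  61  29  93] [ 0.622 -0.226]
[387 196  32  17 255] [ 0.606 -0.188]
needle [(251, 192), (263, 193), (291, 195), (376, 98)]
[0.5603 0.2908 0.0296] [0.2 0.2 0.3] 0.0386
centre [0.5563 0.3132] len 0.2594 head deg 17.1 px [213. 217.] 1448
```

Call:
{"op": "move_arm", "data": {
  "plan": [
    {"jaw": 0.1,"translation": [-0.007,0,-0.12],"turn": 0},
    {"jaw": 0.1,"translation": [0,0,-0.12],"turn": 0},
    {"jaw": 0.1,"translation": [0,0,-0.06],"turn": 0},
    {"jaw": 0.1,"translation": [0,0,-0.028],"turn": 0},
    {"jaw": 0.1,"translation": [0,0,0],"turn": 0},
    {"jaw": 1,"translation": [0,0,0],"turn": 0},
    {"jaw": 1,"translation": [0,0,0],"turn": 0},
    {"jaw": 1,"translation": [0,0,0],"turn": 0},
    {"jaw": 1,"translation": [0,0,0],"turn": 0}
  ]
}}

```text
time_s: 30.58
tool_pos: [0.5585, 0.2908, -0.0209]
tcp_rot: [3.14, -0.001, 1.508]
wrist_force: [-0.9, -0.4, 5.6]
grip_width: 0.0142
grasp_force: 71.1
```

Call:
{"op": "move_arm", "data": {
  "plan": [
    {"jaw": 1,"translation": [0,0,0.1],"turn": 0},
    {"jaw": 1,"translation": [0,0,0.25],"turn": 0},
    {"jaw": 1,"translation": [0,0,0.33],"turn": 0},
    {"jaw": 1,"translation": [-0.0125,-0.1335,0],"turn": -0.099},
    {"jaw": 1,"translation": [-0.0125,-0.1335,0],"turn": -0.099},
    {"jaw": 1,"translation": [-0.0125,-0.1335,0],"turn": -0.099},
    {"jaw": 1,"translation": [-0.0125,-0.1335,0],"turn": -0.099},
    {"jaw": 1,"translation": [-0.0125,-0.1335,0],"turn": -0.099},
    {"jaw": 1,"translation": [-0.0125,-0.1335,0],"turn": -0.099},
    {"jaw": 1,"translation": [-0.0125,-0.1335,0],"turn": -0.099}
  ]
}}

```text
time_s: 31.82
tool_pos: [0.544, 0.1497, 0.0804]
tcp_rot: [-3.141, 0.0, 0.464]
wrist_force: [0.1, -0.2, -0.9]
grip_width: 0.0136
grasp_force: 70.3
```

Call:
{"op": "move_arm", "data": {
  "plan": [
    {"jaw": 1,"translation": [-0.0125,-0.1335,0],"turn": -0.099},
    {"jaw": 1,"translation": [-0.0125,-0.1335,0],"turn": -0.099},
    {"jaw": 1,"translation": [-0.0125,-0.1335,0],"turn": -0.099},
    {"jaw": 1,"translation": [-0.0125,-0.1335,0],"turn": -0.099},
    {"jaw": 1,"translation": [0,0,0],"turn": 0},
    {"jaw": 1,"translation": [0,0,0],"turn": 0}
  ]
}}

```text
time_s: 32.58
tool_pos: [0.5369, 0.0707, 0.0803]
tcp_rot: [-3.141, 0.0, -0.124]
wrist_force: [0.2, -0.1, -2.2]
grip_width: 0.0139
grasp_force: 70.3
```

```bash
cat >> h.py <<'E'
def held():
    r=env.read_state();T=r["tool_pos"];print(T.round(4),r["tcp_rot"].round(3),round(r["grip_width"],4))
    s=shot("side");z=T[2]+.0225;u=np.array([np.cos(r["tcp_rot"][2]),np.sin(r["tcp_rot"][2])]);n=np.array([-u[1],u[0]])
    # sample near face of head: brightness along bar axis at mid height
    g=cv2.cvtColor(s["img"],6)
    for lab,off,h in(("headface",-.022,.009),("shankface",-.008,.009)):
        a=np.arange(-.12,.09,.003);v=[]
        for t in a:
            P=np.r_[T[:2]+u*t+n*off,z+h];q=proj(s,P).round().astype(int);v.append(int(g[q[1],q[0]]))
        print(lab,[(int(t*1000),k) for t,k in zip(a.round(3),v)])
E
python3 - <<'E'
from h import *
held();bars()
E
```

```text
[0.5369 0.0707 0.0803] [-3.141  0.    -0.124] 0.0139
headface [(-120, 195), (-117, 195), (-114, 197), (-111, 144), (-108, 36), (-105, 28), (-102, 29), (-99, 30), (-96, 28), (-93, 30), (-90, 28), (-87, 28), (-84, 27), (-81, 28), (-78, 28), (-75, 27), (-72, 26), (-69, 27), (-66, 29), (-63, 28), (-60, 60), (-57, 178), (-54, 201), (-51, 188), (-48, 176), (-45, 108), (-42, 55), (-39, 55), (-36, 56), (-33, 56), (-30, 57), (-27, 58), (-24, 59), (-21, 57), (-18, 57), (-15, 67), (-12, 72), (-9, 72), (-6, 71), (-3, 72), (0, 72), (3, 74), (6, 74), (9, 74), (12, 73), (15, 72), (18, 73), (21, 74), (24, 73), (27, 73), (30, 72), (33, 62), (36, 104), (39, 123), (42, 122), (45, 121), (48, 119), (51, 79), (54, 39), (57, 29), (60, 29), (63, 29), (66, 30), (69, 30), (72, 29), (75, 31), (78, 30), (81, 29), (84, 31), (87, 28)]
shankface [(-120, 194), (-117, 195), (-114, 196), (-111, 121), (-108, 41), (-105, 31), (-102, 28), (-99, 29), (-96, 29), (-93, 30), (-90, 29), (-87, 29), (-84, 29), (-81, 29), (-78, 28), (-75, 28), (-72, 28), (-69, 30), (-66, 30), (-63, 50), (-60, 193), (-57, 201), (-54, 200), (-51, 124), (-48, 124), (-45, 103), (-42, 50), (-39, 50), (-36, 113), (-33, 123), (-30, 123), (-27, 123), (-24, 122), (-21, 125), (-18, 124), (-15, 122), (-12, 123), (-9, 113), (-6, 97), (-3, 88), (0, 89), (3, 88), (6, 91), (9, 107), (12, 119), (15, 121), (18, 121), (21, 121), (24, 120), (27, 119), (30, 120), (33, 80), (36, 51), (39, 137), (42, 137), (45, 134), (48, 134), (51, 96), (54, 47), (57, 30), (60, 29), (63, 29), (66, 29), (69, 29), (72, 28), (75, 28), (78, 29), (81, 30), (84, 29), (87, 31)]
centre [0.4876 0.276 ] len 0.1265 head deg 92.0 px [225. 248.] 394
centre [0.4127 0.2852] len 0.147 head deg 86.0 px [221. 275.] 456
```

Call:
{"op": "move_arm", "data": {
  "plan": [
    {"jaw": 1,"translation": [0.004,-0.001,-0.15],"turn": -0.001},
    {"jaw": 1,"translation": [0,0,-0.15],"turn": 0},
    {"jaw": 1,"translation": [0,0,-0.1],"turn": 0},
    {"jaw": 1,"translation": [0,0,0],"turn": 0},
    {"jaw": 1,"translation": [0,0,-0.04],"turn": 0},
    {"jaw": 1,"translation": [0,0,-0.03],"turn": 0},
    {"jaw": 1,"translation": [0,0,0],"turn": 0}
  ]
}}

```text
time_s: 33.55
tool_pos: [0.5376, 0.0701, 0.0096]
tcp_rot: [3.142, 0.0, -0.127]
wrist_force: [0.1, 0.3, -1.4]
grip_width: 0.0139
grasp_force: 70.3
```

Call:
{"op": "move_arm", "data": {
  "plan": [
    {"jaw": 1,"translation": [0,0,-0.04],"turn": 0},
    {"jaw": 1,"translation": [0,0,-0.04],"turn": 0},
    {"jaw": 1,"translation": [0,0,-0.04],"turn": 0},
    {"jaw": 1,"translation": [0,0,-0.024],"turn": 0},
    {"jaw": 1,"translation": [0,0,0],"turn": 0}
  ]
}}

```text
time_s: 34.17
tool_pos: [0.5373, 0.0701, -0.0124]
tcp_rot: [3.142, 0.001, -0.127]
wrist_force: [0.0, 0.3, -1.8]
grip_width: 0.0137
grasp_force: 70.3
```

Pull to near proof (last time 43.5 mm gave 34.5 mm of pull).

Call:
{"op": "move_arm", "data": {
  "plan": [
    {"jaw": 1,"translation": [-0.04,0.005,0],"turn": 0},
    {"jaw": 1,"translation": [-0.04,0.005,0],"turn": 0},
    {"jaw": 1,"translation": [-0.04,0.005,0],"turn": 0},
    {"jaw": 1,"translation": [-0.04,0.005,0],"turn": 0},
    {"jaw": 1,"translation": [-0.04,0.005,0],"turn": 0},
    {"jaw": 1,"translation": [-0.04,0.005,0],"turn": 0},
    {"jaw": 1,"translation": [-0.03,0.004,0],"turn": 0},
    {"jaw": 1,"translation": [0,0,0],"turn": 0},
    {"jaw": 1,"translation": [0,0,0],"turn": 0}
  ]
}}

```text
time_s: 35.3
tool_pos: [0.4987, 0.0751, -0.0113]
tcp_rot: [-3.141, -0.004, -0.127]
wrist_force: [6.5, 0.5, -5.2]
grip_width: 0.0142
grasp_force: 69.8
```

Run:
```python
from h import *
needle();bars()
```

```text
needle [(251, 194), (270, 97), (290, 197)]
[ 0.4987  0.0751 -0.0114] [ 7.3  0.1 -5.8] 0.0139
centre [0.4876 0.276 ] len 0.1266 head deg 92.1 px [225. 248.] 395
centre [0.4127 0.2852] len 0.147 head deg 85.9 px [221. 275.] 457
```

Call:
{"op": "move_arm", "data": {
  "plan": [
    {"jaw": 1,"translation": [-0.026,0.003,0],"turn": 0},
    {"jaw": 1,"translation": [0,0,0],"turn": 0},
    {"jaw": 1,"translation": [0,0,0],"turn": 0}
  ]
}}

```text
time_s: 35.78
tool_pos: [0.4952, 0.0755, -0.0112]
tcp_rot: [-3.141, -0.004, -0.127]
wrist_force: [8.0, -0.4, -5.9]
grip_width: 0.0137
grasp_force: 69.8
```

Run:
```python
from h import *
needle()
```

```text
needle [(260, 83), (291, 198)]
[ 0.4952  0.0755 -0.0112] [ 8.4  0.  -4.7] 0.0138
```

Call:
{"op": "move_arm", "data": {
  "plan": [
    {"jaw": 1,"translation": [-0.007,0.001,0],"turn": 0},
    {"jaw": 1,"translation": [0,0,0],"turn": 0},
    {"jaw": 1,"translation": [0,0,0],"turn": 0}
  ]
}}

```text
time_s: 36.2
tool_pos: [0.4943, 0.0757, -0.0112]
tcp_rot: [-3.141, -0.005, -0.127]
wrist_force: [8.4, -0.1, -5.3]
grip_width: 0.014
grasp_force: 69.8
```

Run:
```python
from h import *
needle()
```

```text
needle [(255, 88), (291, 198)]
[ 0.4943  0.0757 -0.0112] [ 8.5 -0.7 -5.9] 0.0137
```

Call:
{"op": "move_arm", "data": {
  "plan": [
    {"jaw": 1,"translation": [0,0,0],"turn": 0},
    {"jaw": 1,"translation": [0,0,0],"turn": 0},
    {"jaw": 1,"translation": [0,0,0],"turn": 0},
    {"jaw": 1,"translation": [0,0,0],"turn": 0},
    {"jaw": 1,"translation": [0,0,0],"turn": 0},
    {"jaw": 1,"translation": [0,0,0],"turn": 0},
    {"jaw": 1,"translation": [0,0,0],"turn": 0},
    {"jaw": 1,"translation": [0,0,0],"turn": 0},
    {"jaw": 1,"translation": [0,0,0],"turn": 0},
    {"jaw": 1,"translation": [0,0,0],"turn": 0}
  ]
}}

```text
time_s: 37.5
tool_pos: [0.4943, 0.0756, -0.0112]
tcp_rot: [-3.141, -0.005, -0.128]
wrist_force: [7.1, -0.1, -5.8]
grip_width: 0.0141
grasp_force: 69.8
```

Run:
```python
from h import *
needle()
```

```text
needle [(255, 89), (291, 197)]
[ 0.4943  0.0757 -0.0112] [ 8.9 -0.2 -5.5] 0.0143
```

Call:
{"op": "move_arm", "data": {
  "plan": [
    {"jaw": 1,"translation": [0,0,0],"turn": 0},
    {"jaw": 1,"translation": [0,0,0],"turn": 0},
    {"jaw": 1,"translation": [0.038,-0.005,0],"turn": 0},
    {"jaw": 1,"translation": [0.038,-0.005,0],"turn": 0},
    {"jaw": 1,"translation": [0.038,-0.005,0],"turn": 0},
    {"jaw": 1,"translation": [0.038,-0.005,0],"turn": 0},
    {"jaw": 1,"translation": [0.038,-0.005,0],"turn": 0},
    {"jaw": 1,"translation": [0.038,-0.005,0],"turn": 0},
    {"jaw": 1,"translation": [0.038,-0.005,0],"turn": 0},
    {"jaw": 1,"translation": [0.037,-0.003,0],"turn": 0}
  ]
}}

```text
time_s: 38.8
tool_pos: [0.5366, 0.0702, -0.0127]
tcp_rot: [3.141, 0.003, -0.127]
wrist_force: [0.2, -1.0, -1.8]
grip_width: 0.0142
grasp_force: 70.4
```

Call:
{"op": "move_arm", "data": {
  "plan": [
    {"jaw": 1,"translation": [0,0,0],"turn": 0},
    {"jaw": 1,"translation": [0,0,0.05],"turn": 0},
    {"jaw": 1,"translation": [0,0,0.1],"turn": 0},
    {"jaw": 1,"translation": [0,0,0.15],"turn": 0},
    {"jaw": 1,"translation": [0,0,0.15],"turn": 0},
    {"jaw": 1,"translation": [0,0,0.15],"turn": 0},
    {"jaw": 1,"translation": [0,0,0],"turn": 0}
  ]
}}

```text
time_s: 39.67
tool_pos: [0.5397, 0.07, 0.081]
tcp_rot: [-3.141, -0.006, -0.127]
wrist_force: [0.2, -0.2, -2.2]
grip_width: 0.0136
grasp_force: 70.3
```

Run:
```python
from h import *
needle();bars()
```

```text
needle [(251, 192), (263, 193), (291, 195), (376, 98)]
[0.5385 0.0701 0.0794] [ 0.3  0.5 -2.3] 0.014
centre [0.4875 0.276 ] len 0.1266 head deg 92.1 px [225. 248.] 396
centre [0.4127 0.2853] len 0.1472 head deg 86.0 px [221. 275.] 456
```

Call:
{"op": "move_arm", "data": {
  "plan": [
    {"jaw": 1,"translation": [0,-0.149,0.05],"turn": 0.094},
    {"jaw": 1,"translation": [0,-0.149,0],"turn": 0.094},
    {"jaw": 1,"translation": [0.01,-0.149,0],"turn": 0.094},
    {"jaw": 1,"translation": [0.01,-0.149,0],"turn": 0.094},
    {"jaw": 1,"translation": [0.01,-0.149,0],"turn": 0.094},
    {"jaw": 1,"translation": [0.01,-0.149,0],"turn": 0.094},
    {"jaw": 1,"translation": [0.01,-0.149,0],"turn": 0.094},
    {"jaw": 1,"translation": [0.01,-0.149,0],"turn": 0.094},
    {"jaw": 1,"translation": [0.01,-0.149,0],"turn": 0.094},
    {"jaw": 1,"translation": [0.01,-0.149,0],"turn": 0.094}
  ]
}}

```text
time_s: 41.02
tool_pos: [0.5486, -0.1536, 0.084]
tcp_rot: [-3.139, -0.001, 1.287]
wrist_force: [0.5, 0.1, -1.6]
grip_width: 0.0138
grasp_force: 70.3
```

Call:
{"op": "move_arm", "data": {
  "plan": [
    {"jaw": 1,"translation": [0.01,-0.149,-0.05],"turn": 0.094},
    {"jaw": 1,"translation": [0.007,-0.149,-0.1],"turn": 0.097},
    {"jaw": 1,"translation": [0,0,-0.15],"turn": 0},
    {"jaw": 1,"translation": [0,0,-0.15],"turn": 0},
    {"jaw": 1,"translation": [0,0,-0.12],"turn": 0},
    {"jaw": 1,"translation": [0,0,-0.07],"turn": 0},
    {"jaw": 1,"translation": [0,0,0],"turn": 0},
    {"jaw": 1,"translation": [0,0,0],"turn": 0}
  ]
}}

```text
time_s: 42.02
tool_pos: [0.5528, -0.1984, -0.0097]
tcp_rot: [3.14, 0.001, 1.569]
wrist_force: [-0.0, -0.3, -1.9]
grip_width: 0.014
grasp_force: 70.3
```

Call:
{"op": "move_arm", "data": {
  "plan": [
    {"jaw": 1,"translation": [0,0,-0.05],"turn": 0},
    {"jaw": 1,"translation": [0,0,0],"turn": 0},
    {"jaw": 0.2,"translation": [0,0,0],"turn": 0},
    {"jaw": 0.1,"translation": [0,0,0],"turn": 0},
    {"jaw": 0.1,"translation": [0,0,0],"turn": 0},
    {"jaw": 0.1,"translation": [0,0,0.1],"turn": 0},
    {"jaw": 0.1,"translation": [0,0,0.3],"turn": 0},
    {"jaw": 0.1,"translation": [0,0,0.4],"turn": 0},
    {"jaw": 0.1,"translation": [-0.04,0.295,0.1],"turn": 0.01}
  ]
}}

```text
time_s: 43.15
tool_pos: [0.5499, -0.1573, 0.1235]
tcp_rot: [3.132, 0.006, 1.581]
wrist_force: [0.1, 0.7, 0.6]
grip_width: 0.0383
grasp_force: 0.0
```

Run:
```python
from h import *
bars();tray()
```

```text
centre [0.4876 0.276 ] len 0.1265 head deg 92.0 px [225. 248.] 396
centre [0.4126 0.2853] len 0.1472 head deg 86.1 px [221. 275.] 456
tray
136 13
[373 194  21  45 198] [ 0.58  -0.142]
[392 198  42  43 851] [ 0.571 -0.215]
[373 232  61  46 913] [ 0.447 -0.186]
```

Call:
{"op": "move_arm", "data": {
  "plan": [
    {"jaw": 0.1,"translation": [-0.04,0.295,0],"turn": 0.015},
    {"jaw": 0.1,"translation": [-0.04,0.295,0],"turn": 0},
    {"jaw": 0.1,"translation": [-0.04,0.295,0],"turn": 0},
    {"jaw": 0.1,"translation": [-0.04,0.295,0],"turn": 0},
    {"jaw": 0.1,"translation": [-0.04,0.295,0],"turn": 0},
    {"jaw": 0.1,"translation": [-0.04,0.295,0],"turn": 0},
    {"jaw": 0.1,"translation": [-0.04,0.295,0],"turn": 0},
    {"jaw": 0.1,"translation": [-0.04,0.295,0],"turn": 0},
    {"jaw": 0.1,"translation": [-0.04,0.295,0],"turn": 0},
    {"jaw": 0.1,"translation": [-0.04,0.295,0],"turn": 0}
  ]
}}

```text
time_s: 44.5
tool_pos: [0.4861, 0.2898, 0.1173]
tcp_rot: [3.141, 0.0, 1.607]
wrist_force: [0.4, 0.4, -0.3]
grip_width: 0.0384
grasp_force: 0.0
```

Call:
{"op": "move_arm", "data": {
  "plan": [
    {"jaw": 0.1,"translation": [0,0,-0.2],"turn": 0},
    {"jaw": 0.1,"translation": [0,0,-0.2],"turn": 0},
    {"jaw": 0.1,"translation": [0,0,-0.15],"turn": 0},
    {"jaw": 0.1,"translation": [0,0,0],"turn": 0},
    {"jaw": 0.1,"translation": [0,0,0],"turn": 0}
  ]
}}

```text
time_s: 45.12
tool_pos: [0.487, 0.2887, 0.0356]
tcp_rot: [3.14, -0.0, 1.607]
wrist_force: [1.0, 0.0, 0.6]
grip_width: 0.0384
grasp_force: 0.0
```

Call:
{"op": "move_arm", "data": {
  "plan": [
    {"jaw": 0.1,"translation": [0,0,-0.15],"turn": 0},
    {"jaw": 0.1,"translation": [0,0,-0.12],"turn": 0},
    {"jaw": 0.1,"translation": [0,0,-0.06],"turn": 0},
    {"jaw": 0.1,"translation": [0,0,-0.035],"turn": 0},
    {"jaw": 0.1,"translation": [0,0,0],"turn": 0},
    {"jaw": 1,"translation": [0,0,0],"turn": 0},
    {"jaw": 1,"translation": [0,0,0],"turn": 0},
    {"jaw": 1,"translation": [0,0,0],"turn": 0},
    {"jaw": 1,"translation": [0,0,0],"turn": 0}
  ]
}}

```text
time_s: 46.25
tool_pos: [0.4869, 0.2889, -0.0193]
tcp_rot: [3.14, -0.0, 1.607]
wrist_force: [-1.2, -0.8, 5.7]
grip_width: 0.0137
grasp_force: 70.0
```

Call:
{"op": "move_arm", "data": {
  "plan": [
    {"jaw": 1,"translation": [0,0,0.1],"turn": 0},
    {"jaw": 1,"translation": [0,0,0.25],"turn": 0},
    {"jaw": 1,"translation": [0,0,0.33],"turn": 0},
    {"jaw": 1,"translation": [0,0,0],"turn": 0}
  ]
}}

```text
time_s: 46.75
tool_pos: [0.4896, 0.2899, 0.0869]
tcp_rot: [3.133, -0.003, 1.607]
wrist_force: [0.3, 0.5, -2.9]
grip_width: 0.0135
grasp_force: 69.2
```

Call:
{"op": "move_arm", "data": {
  "plan": [
    {"jaw": 1,"translation": [0.028,-0.121,0],"turn": -0.096},
    {"jaw": 1,"translation": [0.028,-0.121,0],"turn": -0.096},
    {"jaw": 1,"translation": [0.028,-0.121,0],"turn": -0.096},
    {"jaw": 1,"translation": [0.028,-0.121,0],"turn": -0.096},
    {"jaw": 1,"translation": [0.028,-0.121,0],"turn": -0.096},
    {"jaw": 1,"translation": [0.028,-0.121,0],"turn": -0.096},
    {"jaw": 1,"translation": [0.028,-0.121,0],"turn": -0.096},
    {"jaw": 1,"translation": [0.028,-0.121,0],"turn": -0.096},
    {"jaw": 1,"translation": [0.028,-0.121,0],"turn": -0.096},
    {"jaw": 1,"translation": [0.028,-0.121,0],"turn": -0.096}
  ]
}}

```text
time_s: 48.0
tool_pos: [0.5272, 0.1066, 0.0808]
tcp_rot: [-3.141, 0.002, 0.162]
wrist_force: [0.8, -0.3, -1.6]
grip_width: 0.0135
grasp_force: 69.2
```

Call:
{"op": "move_arm", "data": {
  "plan": [
    {"jaw": 1,"translation": [0.028,-0.121,0],"turn": -0.096},
    {"jaw": 1,"translation": [0.028,-0.121,0],"turn": -0.099},
    {"jaw": 1,"translation": [0,0,0],"turn": 0},
    {"jaw": 1,"translation": [0,0,0],"turn": 0}
  ]
}}

```text
time_s: 48.5
tool_pos: [0.5359, 0.0713, 0.0812]
tcp_rot: [-3.141, 0.001, -0.123]
wrist_force: [0.0, 0.5, -1.0]
grip_width: 0.0132
grasp_force: 69.2
```

Run:
```python
from h import *
held();bars()
```

```text
[0.5359 0.0713 0.0812] [-3.141e+00  1.000e-03 -1.230e-01] 0.0132
headface [(-120, 187), (-117, 195), (-114, 195), (-111, 143), (-108, 74), (-105, 35), (-102, 29), (-99, 28), (-96, 28), (-93, 30), (-90, 30), (-87, 30), (-84, 29), (-81, 29), (-78, 28), (-75, 28), (-72, 54), (-69, 103), (-66, 104), (-63, 113), (-60, 115), (-57, 122), (-54, 123), (-51, 123), (-48, 124), (-45, 125), (-42, 124), (-39, 127), (-36, 126), (-33, 125), (-30, 125), (-27, 125), (-24, 124), (-21, 122), (-18, 123), (-15, 124), (-12, 123), (-9, 123), (-6, 123), (-3, 123), (0, 123), (3, 124), (6, 122), (9, 125), (12, 125), (15, 124), (18, 124), (21, 123), (24, 123), (27, 120), (30, 118), (33, 64), (36, 107), (39, 125), (42, 125), (45, 124), (48, 118), (51, 74), (54, 28), (57, 29), (60, 28), (63, 29), (66, 30), (69, 31), (72, 31), (75, 30), (78, 29), (81, 29), (84, 29), (87, 30)]
shankface [(-120, 195), (-117, 196), (-114, 197), (-111, 205), (-108, 43), (-105, 31), (-102, 27), (-99, 29), (-96, 28), (-93, 29), (-90, 29), (-87, 29), (-84, 29), (-81, 29), (-78, 26), (-75, 85), (-72, 117), (-69, 123), (-66, 71), (-63, 50), (-60, 54), (-57, 108), (-54, 123), (-51, 123), (-48, 124), (-45, 124), (-42, 125), (-39, 124), (-36, 124), (-33, 124), (-30, 124), (-27, 126), (-24, 125), (-21, 125), (-18, 125), (-15, 125), (-12, 122), (-9, 117), (-6, 57), (-3, 49), (0, 50), (3, 47), (6, 48), (9, 105), (12, 118), (15, 124), (18, 124), (21, 123), (24, 123), (27, 123), (30, 122), (33, 74), (36, 152), (39, 178), (42, 181), (45, 181), (48, 177), (51, 102), (54, 28), (57, 30), (60, 27), (63, 28), (66, 30), (69, 29), (72, 30), (75, 30), (78, 29), (81, 29), (84, 29), (87, 28)]
centre [0.4127 0.2852] len 0.147 head deg 86.0 px [221. 275.] 456
```

Run:
```python
from h import *
r=env.read_state();T=r["tool_pos"];a=r["tcp_rot"][2];u=np.array([np.cos(a),np.sin(a)]);n=np.array([-u[1],u[0]])
s=shot("side");g=cv2.cvtColor(s["img"],6)
for t,off in((.043,-.022),(.022,-.008),(-.03,-.008),(-.05,-.008),(-.065,-.008)):
    o=[]
    for z in np.arange(-.02,.036,.002):
        q=proj(s,np.r_[T[:2]+u*t+n*off,T[2]+.0225+z]).round().astype(int);o.append((int(round(z*1000)),int(g[q[1],q[0]])))
    print(t,o)
```

```text
0.043 [(-20, 120), (-18, 97), (-16, 32), (-14, 28), (-12, 29), (-10, 29), (-8, 28), (-6, 28), (-4, 29), (-2, 31), (0, 71), (2, 117), (4, 121), (6, 121), (8, 121), (10, 125), (12, 125), (14, 135), (16, 173), (18, 203), (20, 198), (22, 198), (24, 198), (26, 198), (28, 198), (30, 197), (32, 196), (34, 195)]
0.022 [(-20, 29), (-18, 28), (-16, 28), (-14, 29), (-12, 30), (-10, 31), (-8, 27), (-6, 29), (-4, 29), (-2, 29), (0, 75), (2, 124), (4, 118), (6, 121), (8, 125), (10, 125), (12, 123), (14, 121), (16, 158), (18, 201), (20, 196), (22, 176), (24, 92), (26, 92), (28, 28), (30, 30), (32, 30), (34, 29)]
-0.03 [(-20, 31), (-18, 30), (-16, 30), (-14, 30), (-12, 30), (-10, 27), (-8, 28), (-6, 28), (-4, 29), (-2, 29), (0, 59), (2, 103), (4, 119), (6, 119), (8, 125), (10, 125), (12, 125), (14, 123), (16, 158), (18, 197), (20, 196), (22, 187), (24, 129), (26, 27), (28, 27), (30, 30), (32, 30), (34, 29)]
-0.05 [(-20, 29), (-18, 29), (-16, 30), (-14, 30), (-12, 29), (-10, 28), (-8, 30), (-6, 28), (-4, 28), (-2, 59), (0, 59), (2, 102), (4, 118), (6, 119), (8, 125), (10, 123), (12, 123), (14, 123), (16, 153), (18, 194), (20, 195), (22, 187), (24, 128), (26, 28), (28, 28), (30, 31), (32, 29), (34, 30)]
-0.065 [(-20, 30), (-18, 29), (-16, 30), (-14, 30), (-12, 30), (-10, 29), (-8, 28), (-6, 29), (-4, 30), (-2, 55), (0, 55), (2, 101), (4, 102), (6, 86), (8, 75), (10, 86), (12, 110), (14, 110), (16, 147), (18, 186), (20, 193), (22, 185), (24, 127), (26, 29), (28, 29), (30, 28), (32, 27), (34, 36)]
```

Call:
{"op": "move_arm", "data": {
  "plan": [
    {"jaw": 1,"translation": [0.012,-0.007,-0.15],"turn": -0.002},
    {"jaw": 1,"translation": [0,0,-0.15],"turn": 0},
    {"jaw": 1,"translation": [0,0,-0.1],"turn": 0},
    {"jaw": 1,"translation": [0,0,0],"turn": 0},
    {"jaw": 1,"translation": [0,0,-0.04],"turn": 0},
    {"jaw": 1,"translation": [0,0,-0.035],"turn": 0},
    {"jaw": 1,"translation": [0,0,0],"turn": 0}
  ]
}}

```text
time_s: 49.52
tool_pos: [0.5382, 0.0698, 0.0104]
tcp_rot: [3.142, 0.0, -0.129]
wrist_force: [0.5, -0.1, -0.9]
grip_width: 0.0141
grasp_force: 69.2
```

Call:
{"op": "move_arm", "data": {
  "plan": [
    {"jaw": 1,"translation": [0,0,-0.04],"turn": 0},
    {"jaw": 1,"translation": [0,0,-0.04],"turn": 0},
    {"jaw": 1,"translation": [0,0,-0.04],"turn": 0},
    {"jaw": 1,"translation": [0,0,-0.026],"turn": 0},
    {"jaw": 1,"translation": [0,0,0],"turn": 0}
  ]
}}

```text
time_s: 50.15
tool_pos: [0.538, 0.0698, -0.0119]
tcp_rot: [3.142, 0.001, -0.129]
wrist_force: [-0.1, 0.1, -1.1]
grip_width: 0.0136
grasp_force: 69.2
```

Call:
{"op": "move_arm", "data": {
  "plan": [
    {"jaw": 1,"translation": [-0.04,0.005,0],"turn": 0},
    {"jaw": 1,"translation": [-0.04,0.005,0],"turn": 0},
    {"jaw": 1,"translation": [-0.04,0.005,0],"turn": 0},
    {"jaw": 1,"translation": [-0.04,0.005,0],"turn": 0},
    {"jaw": 1,"translation": [-0.04,0.005,0],"turn": 0},
    {"jaw": 1,"translation": [-0.04,0.005,0],"turn": 0},
    {"jaw": 1,"translation": [-0.035,0.004,0],"turn": 0},
    {"jaw": 1,"translation": [0,0,0],"turn": 0},
    {"jaw": 1,"translation": [0,0,0],"turn": 0}
  ]
}}

```text
time_s: 51.28
tool_pos: [0.4988, 0.0749, -0.0107]
tcp_rot: [-3.141, -0.004, -0.129]
wrist_force: [7.0, 0.1, -5.3]
grip_width: 0.0139
grasp_force: 68.7
```

Run:
```python
from h import *
needle();bars()
```

```text
needle [(251, 194), (266, 90), (291, 198)]
[ 0.4988  0.0749 -0.0107] [ 6.5  0.1 -5.2] 0.0137
centre [0.4127 0.2852] len 0.147 head deg 85.9 px [221. 275.] 455
```

Call:
{"op": "move_arm", "data": {
  "plan": [
    {"jaw": 1,"translation": [-0.021,0.003,0],"turn": 0},
    {"jaw": 1,"translation": [0,0,0],"turn": 0},
    {"jaw": 1,"translation": [0,0,0],"turn": 0}
  ]
}}

```text
time_s: 51.75
tool_pos: [0.496, 0.0753, -0.0106]
tcp_rot: [-3.141, -0.005, -0.129]
wrist_force: [8.5, 1.5, -6.0]
grip_width: 0.0139
grasp_force: 68.7
```

Run:
```python
from h import *
needle()
```

```text
needle [(257, 88), (291, 198)]
[ 0.496   0.0752 -0.0106] [ 8.3 -0.  -5.6] 0.0137
```

Call:
{"op": "move_arm", "data": {
  "plan": [
    {"jaw": 1,"translation": [0,0,0],"turn": 0},
    {"jaw": 1,"translation": [0,0,0],"turn": 0},
    {"jaw": 1,"translation": [0,0,0],"turn": 0},
    {"jaw": 1,"translation": [0,0,0],"turn": 0},
    {"jaw": 1,"translation": [0,0,0],"turn": 0},
    {"jaw": 1,"translation": [0,0,0],"turn": 0},
    {"jaw": 1,"translation": [0,0,0],"turn": 0},
    {"jaw": 1,"translation": [0,0,0],"turn": 0},
    {"jaw": 1,"translation": [0,0,0],"turn": 0},
    {"jaw": 1,"translation": [0,0,0],"turn": 0}
  ]
}}

```text
time_s: 53.05
tool_pos: [0.496, 0.0752, -0.0106]
tcp_rot: [-3.141, -0.005, -0.129]
wrist_force: [7.2, 0.1, -5.0]
grip_width: 0.0135
grasp_force: 68.7
```

Run:
```python
from h import *
needle()
```

```text
needle [(257, 87), (291, 198)]
[ 0.496   0.0752 -0.0106] [ 7.7  0.8 -4.9] 0.0137
```

Call:
{"op": "move_arm", "data": {
  "plan": [
    {"jaw": 1,"translation": [0,0,0],"turn": 0},
    {"jaw": 1,"translation": [0,0,0],"turn": 0},
    {"jaw": 1,"translation": [0.038,-0.005,0],"turn": 0},
    {"jaw": 1,"translation": [0.038,-0.005,0],"turn": 0},
    {"jaw": 1,"translation": [0.038,-0.005,0],"turn": 0},
    {"jaw": 1,"translation": [0.038,-0.005,0],"turn": 0},
    {"jaw": 1,"translation": [0.038,-0.005,0],"turn": 0},
    {"jaw": 1,"translation": [0.038,-0.005,0],"turn": 0},
    {"jaw": 1,"translation": [0.038,-0.005,0],"turn": 0},
    {"jaw": 1,"translation": [0.03,-0.002,0],"turn": 0}
  ]
}}

```text
time_s: 54.35
tool_pos: [0.5374, 0.0699, -0.0121]
tcp_rot: [3.141, 0.003, -0.129]
wrist_force: [-1.0, -0.4, -1.4]
grip_width: 0.0138
grasp_force: 69.2
```

Call:
{"op": "move_arm", "data": {
  "plan": [
    {"jaw": 1,"translation": [0,0,0],"turn": 0},
    {"jaw": 1,"translation": [0,0,0.05],"turn": 0},
    {"jaw": 1,"translation": [0,0,0.1],"turn": 0},
    {"jaw": 1,"translation": [0,0,0.15],"turn": 0},
    {"jaw": 1,"translation": [0,0,0.15],"turn": 0},
    {"jaw": 1,"translation": [0,0,0.15],"turn": 0},
    {"jaw": 1,"translation": [0,0,0],"turn": 0}
  ]
}}

```text
time_s: 55.22
tool_pos: [0.5404, 0.0697, 0.0816]
tcp_rot: [-3.141, -0.006, -0.129]
wrist_force: [0.7, -1.2, -2.8]
grip_width: 0.0139
grasp_force: 69.2
```

Run:
```python
from h import *
needle();bars()
```

```text
needle [(251, 193), (263, 193), (291, 196), (376, 98)]
[0.5393 0.0698 0.08  ] [ 0.2  0.8 -1.8] 0.0136
centre [0.4127 0.2853] len 0.1472 head deg 86.0 px [221. 275.] 459
```

Call:
{"op": "move_arm", "data": {
  "plan": [
    {"jaw": 1,"translation": [-0.025,-0.143,0.05],"turn": 0.094},
    {"jaw": 1,"translation": [-0.025,-0.143,0],"turn": 0.094},
    {"jaw": 1,"translation": [-0.025,-0.143,0],"turn": 0.094},
    {"jaw": 1,"translation": [-0.025,-0.143,0],"turn": 0.094},
    {"jaw": 1,"translation": [-0.025,-0.143,0],"turn": 0.094},
    {"jaw": 1,"translation": [-0.025,-0.143,0],"turn": 0.094},
    {"jaw": 1,"translation": [-0.025,-0.143,0],"turn": 0.094},
    {"jaw": 1,"translation": [-0.025,-0.143,0],"turn": 0.094},
    {"jaw": 1,"translation": [-0.025,-0.143,0],"turn": 0.094},
    {"jaw": 1,"translation": [-0.025,-0.143,0],"turn": 0.094}
  ]
}}

```text
time_s: 56.58
tool_pos: [0.4997, -0.1448, 0.0848]
tcp_rot: [-3.139, -0.001, 1.286]
wrist_force: [0.2, -0.7, -2.1]
grip_width: 0.0136
grasp_force: 69.2
```

Call:
{"op": "move_arm", "data": {
  "plan": [
    {"jaw": 1,"translation": [-0.024,-0.144,-0.05],"turn": 0.094},
    {"jaw": 1,"translation": [-0.022,-0.144,-0.1],"turn": 0.097},
    {"jaw": 1,"translation": [0,0,-0.15],"turn": 0},
    {"jaw": 1,"translation": [0,0,-0.15],"turn": 0},
    {"jaw": 1,"translation": [0,0,-0.12],"turn": 0},
    {"jaw": 1,"translation": [0,0,-0.07],"turn": 0},
    {"jaw": 1,"translation": [0,0,0],"turn": 0},
    {"jaw": 1,"translation": [0,0,0],"turn": 0}
  ]
}}

```text
time_s: 57.58
tool_pos: [0.4946, -0.1882, -0.0093]
tcp_rot: [3.141, 0.001, 1.568]
wrist_force: [-0.1, 0.4, -2.1]
grip_width: 0.0135
grasp_force: 69.2
```

Call:
{"op": "move_arm", "data": {
  "plan": [
    {"jaw": 1,"translation": [0,0,-0.055],"turn": 0},
    {"jaw": 1,"translation": [0,0,0],"turn": 0},
    {"jaw": 0.2,"translation": [0,0,0],"turn": 0},
    {"jaw": 0.1,"translation": [0,0,0],"turn": 0},
    {"jaw": 0.1,"translation": [0,0,0],"turn": 0},
    {"jaw": 0.1,"translation": [0,0,0.1],"turn": 0},
    {"jaw": 0.1,"translation": [0,0,0.3],"turn": 0},
    {"jaw": 0.1,"translation": [0,0,0.4],"turn": 0},
    {"jaw": 0.1,"translation": [-0.046,0.303,0.1],"turn": -0.01}
  ]
}}

```text
time_s: 58.7
tool_pos: [0.4908, -0.1458, 0.123]
tcp_rot: [3.132, 0.005, 1.549]
wrist_force: [0.3, -0.1, -0.6]
grip_width: 0.0383
grasp_force: 0.0
```

Run:
```python
from h import *
bars()
```

```text
centre [0.4126 0.2854] len 0.1475 head deg 86.1 px [221. 275.] 457
```

Call:
{"op": "move_arm", "data": {
  "plan": [
    {"jaw": 0.1,"translation": [-0.049,0.3,0],"turn": -0.02},
    {"jaw": 0.1,"translation": [-0.049,0.3,0],"turn": -0.015},
    {"jaw": 0.1,"translation": [-0.049,0.3,0],"turn": 0},
    {"jaw": 0.1,"translation": [-0.049,0.3,0],"turn": 0},
    {"jaw": 0.1,"translation": [-0.049,0.3,0],"turn": 0},
    {"jaw": 0.1,"translation": [-0.049,0.3,0],"turn": 0},
    {"jaw": 0.1,"translation": [-0.049,0.3,0],"turn": 0},
    {"jaw": 0.1,"translation": [-0.049,0.3,0],"turn": 0},
    {"jaw": 0.1,"translation": [-0.049,0.3,0],"turn": 0},
    {"jaw": 0.1,"translation": [-0.049,0.3,0],"turn": 0}
  ]
}}

```text
time_s: 60.0
tool_pos: [0.4132, 0.3091, 0.1178]
tcp_rot: [3.141, -0.0, 1.501]
wrist_force: [-0.3, 0.4, 0.4]
grip_width: 0.0385
grasp_force: 0.0
```

Call:
{"op": "move_arm", "data": {
  "plan": [
    {"jaw": 0.1,"translation": [0,0,-0.2],"turn": 0},
    {"jaw": 0.1,"translation": [0,0,-0.2],"turn": 0},
    {"jaw": 0.1,"translation": [0,0,-0.15],"turn": 0},
    {"jaw": 0.1,"translation": [0,0,0],"turn": 0},
    {"jaw": 0.1,"translation": [0,0,0],"turn": 0}
  ]
}}

```text
time_s: 60.62
tool_pos: [0.4143, 0.3079, 0.0356]
tcp_rot: [3.14, -0.001, 1.5]
wrist_force: [-0.1, 0.1, 0.9]
grip_width: 0.0383
grasp_force: 0.0
```

Run:
```python
from h import *
tray()
```

```text
tray
237 170
[373 194  61  28  92] [ 0.623 -0.225]
[387 196  31  17 252] [ 0.606 -0.187]
[384 215  39  19 331] [ 0.549 -0.187]
[381 238  46  16 318] [ 0.492 -0.185]
```

Call:
{"op": "move_arm", "data": {
  "plan": [
    {"jaw": 0.1,"translation": [0,0,-0.15],"turn": 0},
    {"jaw": 0.1,"translation": [0,0,-0.12],"turn": 0},
    {"jaw": 0.1,"translation": [0,0,-0.06],"turn": 0},
    {"jaw": 0.1,"translation": [0,0,-0.035],"turn": 0},
    {"jaw": 0.1,"translation": [0,0,0],"turn": 0},
    {"jaw": 1,"translation": [0,0,0],"turn": 0},
    {"jaw": 1,"translation": [0,0,0],"turn": 0},
    {"jaw": 1,"translation": [0,0,0],"turn": 0},
    {"jaw": 1,"translation": [0,0,0],"turn": 0}
  ]
}}

```text
time_s: 61.8
tool_pos: [0.4142, 0.3078, -0.0196]
tcp_rot: [3.14, -0.001, 1.5]
wrist_force: [0.3, 0.3, 6.6]
grip_width: 0.0135
grasp_force: 69.6
```

Call:
{"op": "move_arm", "data": {
  "plan": [
    {"jaw": 1,"translation": [0,0,0.1],"turn": 0},
    {"jaw": 1,"translation": [0,0,0.25],"turn": 0},
    {"jaw": 1,"translation": [0,0,0.33],"turn": 0},
    {"jaw": 1,"translation": [0,0,0],"turn": 0}
  ]
}}

```text
time_s: 62.3
tool_pos: [0.4169, 0.3091, 0.0865]
tcp_rot: [3.134, -0.004, 1.501]
wrist_force: [0.2, -0.4, -0.3]
grip_width: 0.0136
grasp_force: 68.9
```

Call:
{"op": "move_arm", "data": {
  "plan": [
    {"jaw": 1,"translation": [0.068,-0.132,0],"turn": -0.09},
    {"jaw": 1,"translation": [0.068,-0.132,0],"turn": -0.09},
    {"jaw": 1,"translation": [0.068,-0.132,0],"turn": -0.09},
    {"jaw": 1,"translation": [0.068,-0.132,0],"turn": -0.09},
    {"jaw": 1,"translation": [0.068,-0.132,0],"turn": -0.09},
    {"jaw": 1,"translation": [0.068,-0.132,0],"turn": -0.09},
    {"jaw": 1,"translation": [0.068,-0.132,0],"turn": -0.09},
    {"jaw": 1,"translation": [0.068,-0.132,0],"turn": -0.09},
    {"jaw": 1,"translation": [0.068,-0.132,0],"turn": -0.09},
    {"jaw": 1,"translation": [0.068,-0.132,0],"turn": -0.09}
  ]
}}

```text
time_s: 63.55
tool_pos: [0.5149, 0.1089, 0.0808]
tcp_rot: [-3.141, 0.002, 0.146]
wrist_force: [0.3, -0.1, -1.8]
grip_width: 0.0138
grasp_force: 68.8
```

Call:
{"op": "move_arm", "data": {
  "plan": [
    {"jaw": 1,"translation": [0.068,-0.132,0],"turn": -0.09},
    {"jaw": 1,"translation": [0.068,-0.132,0],"turn": -0.095},
    {"jaw": 1,"translation": [0,0,0],"turn": 0},
    {"jaw": 1,"translation": [0,0,0],"turn": 0}
  ]
}}

```text
time_s: 64.05
tool_pos: [0.535, 0.0704, 0.081]
tcp_rot: [-3.141, 0.002, -0.125]
wrist_force: [-0.8, 0.3, -0.9]
grip_width: 0.0138
grasp_force: 68.8
```

Run:
```python
from h import *
held()
```

```text
[0.535  0.0704 0.081 ] [-3.141e+00  2.000e-03 -1.250e-01] 0.0138
headface [(-120, 28), (-117, 28), (-114, 28), (-111, 27), (-108, 28), (-105, 30), (-102, 29), (-99, 28), (-96, 27), (-93, 65), (-90, 109), (-87, 119), (-84, 121), (-81, 107), (-78, 115), (-75, 121), (-72, 120), (-69, 121), (-66, 121), (-63, 122), (-60, 122), (-57, 121), (-54, 122), (-51, 122), (-48, 124), (-45, 126), (-42, 123), (-39, 125), (-36, 126), (-33, 126), (-30, 126), (-27, 127), (-24, 123), (-21, 120), (-18, 121), (-15, 120), (-12, 122), (-9, 120), (-6, 120), (-3, 120), (0, 121), (3, 76), (6, 77), (9, 76), (12, 79), (15, 77), (18, 78), (21, 77), (24, 79), (27, 79), (30, 64), (33, 51), (36, 124), (39, 125), (42, 121), (45, 124), (48, 122), (51, 47), (54, 27), (57, 29), (60, 29), (63, 29), (66, 29), (69, 29), (72, 33), (75, 29), (78, 29), (81, 30), (84, 30), (87, 29)]
shankface [(-120, 30), (-117, 29), (-114, 30), (-111, 29), (-108, 29), (-105, 30), (-102, 30), (-99, 28), (-96, 28), (-93, 127), (-90, 121), (-87, 100), (-84, 49), (-81, 49), (-78, 108), (-75, 122), (-72, 123), (-69, 121), (-66, 122), (-63, 121), (-60, 122), (-57, 121), (-54, 122), (-51, 122), (-48, 122), (-45, 121), (-42, 121), (-39, 122), (-36, 123), (-33, 122), (-30, 124), (-27, 123), (-24, 123), (-21, 123), (-18, 123), (-15, 122), (-12, 123), (-9, 114), (-6, 73), (-3, 33), (0, 32), (3, 31), (6, 29), (9, 113), (12, 122), (15, 124), (18, 123), (21, 123), (24, 122), (27, 122), (30, 90), (33, 57), (36, 151), (39, 152), (42, 153), (45, 152), (48, 153), (51, 72), (54, 28), (57, 28), (60, 29), (63, 30), (66, 31), (69, 29), (72, 30), (75, 29), (78, 30), (81, 30), (84, 29), (87, 28)]
```

Call:
{"op": "move_arm", "data": {
  "plan": [
    {"jaw": 1,"translation": [0.019,-0.002,-0.15],"turn": -0.001},
    {"jaw": 1,"translation": [0,0,-0.15],"turn": 0},
    {"jaw": 1,"translation": [0,0,-0.1],"turn": 0},
    {"jaw": 1,"translation": [0,0,0],"turn": 0},
    {"jaw": 1,"translation": [0,0,-0.04],"turn": 0},
    {"jaw": 1,"translation": [0,0,-0.035],"turn": 0},
    {"jaw": 1,"translation": [0,0,0],"turn": 0}
  ]
}}

```text
time_s: 64.97
tool_pos: [0.5387, 0.0697, 0.0102]
tcp_rot: [3.142, 0.0, -0.129]
wrist_force: [-0.7, -0.7, -0.4]
grip_width: 0.0137
grasp_force: 68.8
```

Call:
{"op": "move_arm", "data": {
  "plan": [
    {"jaw": 1,"translation": [0,0,-0.04],"turn": 0},
    {"jaw": 1,"translation": [0,0,-0.04],"turn": 0},
    {"jaw": 1,"translation": [0,0,-0.04],"turn": 0},
    {"jaw": 1,"translation": [0,0,-0.025],"turn": 0},
    {"jaw": 1,"translation": [0,0,0],"turn": 0}
  ]
}}

```text
time_s: 65.6
tool_pos: [0.5384, 0.0697, -0.0119]
tcp_rot: [3.142, 0.001, -0.129]
wrist_force: [0.3, -0.3, -1.1]
grip_width: 0.0135
grasp_force: 68.8
```

Call:
{"op": "move_arm", "data": {
  "plan": [
    {"jaw": 1,"translation": [-0.04,0.005,0],"turn": 0},
    {"jaw": 1,"translation": [-0.04,0.005,0],"turn": 0},
    {"jaw": 1,"translation": [-0.04,0.005,0],"turn": 0},
    {"jaw": 1,"translation": [-0.04,0.005,0],"turn": 0},
    {"jaw": 1,"translation": [-0.04,0.005,0],"turn": 0},
    {"jaw": 1,"translation": [-0.04,0.005,0],"turn": 0},
    {"jaw": 1,"translation": [-0.035,0.004,0],"turn": 0},
    {"jaw": 1,"translation": [0,0,0],"turn": 0},
    {"jaw": 1,"translation": [0,0,0],"turn": 0}
  ]
}}

```text
time_s: 66.72
tool_pos: [0.4995, 0.0747, -0.0106]
tcp_rot: [-3.141, -0.004, -0.129]
wrist_force: [8.2, 0.2, -4.9]
grip_width: 0.0137
grasp_force: 68.6
```

Run:
```python
from h import *
needle()
```

```text
needle [(251, 195), (267, 91), (291, 199)]
[ 0.4995  0.0747 -0.0106] [ 7.4  0.9 -3.7] 0.0138
```

Call:
{"op": "move_arm", "data": {
  "plan": [
    {"jaw": 1,"translation": [-0.023,0.003,0],"turn": 0},
    {"jaw": 1,"translation": [0,0,0],"turn": 0},
    {"jaw": 1,"translation": [0,0,0],"turn": 0}
  ]
}}

```text
time_s: 67.15
tool_pos: [0.4963, 0.075, -0.0105]
tcp_rot: [-3.141, -0.005, -0.129]
wrist_force: [8.0, -0.2, -4.6]
grip_width: 0.0137
grasp_force: 68.6
```

Run:
```python
from h import *
needle()
```

```text
needle [(257, 88), (291, 198)]
[ 0.4964  0.075  -0.0105] [ 9.2  0.9 -4.9] 0.0141
```

Call:
{"op": "move_arm", "data": {
  "plan": [
    {"jaw": 1,"translation": [0,0,0],"turn": 0},
    {"jaw": 1,"translation": [0,0,0],"turn": 0},
    {"jaw": 1,"translation": [0,0,0],"turn": 0},
    {"jaw": 1,"translation": [0,0,0],"turn": 0},
    {"jaw": 1,"translation": [0,0,0],"turn": 0},
    {"jaw": 1,"translation": [0,0,0],"turn": 0},
    {"jaw": 1,"translation": [0,0,0],"turn": 0},
    {"jaw": 1,"translation": [0,0,0],"turn": 0},
    {"jaw": 1,"translation": [0,0,0],"turn": 0},
    {"jaw": 1,"translation": [0,0,0],"turn": 0}
  ]
}}

```text
time_s: 68.45
tool_pos: [0.4964, 0.075, -0.0104]
tcp_rot: [-3.141, -0.005, -0.129]
wrist_force: [8.2, -0.7, -4.5]
grip_width: 0.0134
grasp_force: 68.6
```

Run:
```python
from h import *
needle()
```

```text
needle [(257, 88), (291, 198)]
[ 0.4964  0.075  -0.0105] [ 8.6  0.9 -4.7] 0.0139
```

Call:
{"op": "move_arm", "data": {
  "plan": [
    {"jaw": 1,"translation": [0,0,0],"turn": 0},
    {"jaw": 1,"translation": [0,0,0],"turn": 0},
    {"jaw": 1,"translation": [0.038,-0.005,0],"turn": 0},
    {"jaw": 1,"translation": [0.038,-0.005,0],"turn": 0},
    {"jaw": 1,"translation": [0.038,-0.005,0],"turn": 0},
    {"jaw": 1,"translation": [0.038,-0.005,0],"turn": 0},
    {"jaw": 1,"translation": [0.038,-0.005,0],"turn": 0},
    {"jaw": 1,"translation": [0.038,-0.005,0],"turn": 0},
    {"jaw": 1,"translation": [0.038,-0.005,0],"turn": 0},
    {"jaw": 1,"translation": [0.03,-0.002,0],"turn": 0}
  ]
}}

```text
time_s: 69.75
tool_pos: [0.5375, 0.0698, -0.0121]
tcp_rot: [3.141, 0.003, -0.129]
wrist_force: [-0.7, 0.0, -2.1]
grip_width: 0.0136
grasp_force: 69.0
```

Call:
{"op": "move_arm", "data": {
  "plan": [
    {"jaw": 1,"translation": [0,0,0],"turn": 0},
    {"jaw": 1,"translation": [0,0,0.05],"turn": 0},
    {"jaw": 1,"translation": [0,0,0.1],"turn": 0},
    {"jaw": 1,"translation": [0,0,0.15],"turn": 0},
    {"jaw": 1,"translation": [0,0,0.15],"turn": 0},
    {"jaw": 1,"translation": [0,0,0.15],"turn": 0},
    {"jaw": 1,"translation": [0,0,0],"turn": 0}
  ]
}}

```text
time_s: 70.62
tool_pos: [0.5406, 0.0695, 0.0816]
tcp_rot: [-3.141, -0.006, -0.129]
wrist_force: [0.4, 0.0, -1.5]
grip_width: 0.0134
grasp_force: 69.0
```

Run:
```python
from h import *
needle()
```

```text
needle [(251, 193), (263, 194), (291, 196), (376, 98)]
[0.5394 0.0696 0.08  ] [ 0.4  0.7 -2.3] 0.0138
```

Call:
{"op": "move_arm", "data": {
  "plan": [
    {"jaw": 1,"translation": [-0.057,-0.137,0.05],"turn": 0.094},
    {"jaw": 1,"translation": [-0.057,-0.137,0],"turn": 0.094},
    {"jaw": 1,"translation": [-0.057,-0.137,0],"turn": 0.094},
    {"jaw": 1,"translation": [-0.057,-0.137,0],"turn": 0.094},
    {"jaw": 1,"translation": [-0.057,-0.137,0],"turn": 0.094},
    {"jaw": 1,"translation": [-0.057,-0.137,0],"turn": 0.094},
    {"jaw": 1,"translation": [-0.057,-0.137,0],"turn": 0.094},
    {"jaw": 1,"translation": [-0.057,-0.137,0],"turn": 0.094},
    {"jaw": 1,"translation": [-0.057,-0.137,0],"turn": 0.094},
    {"jaw": 1,"translation": [-0.057,-0.138,0],"turn": 0.094}
  ]
}}

```text
time_s: 71.92
tool_pos: [0.4519, -0.1361, 0.0851]
tcp_rot: [-3.14, -0.001, 1.286]
wrist_force: [0.1, -0.7, -1.5]
grip_width: 0.0138
grasp_force: 69.0
```

Call:
{"op": "move_arm", "data": {
  "plan": [
    {"jaw": 1,"translation": [-0.057,-0.138,0],"turn": 0.094},
    {"jaw": 1,"translation": [-0.056,-0.142,-0.05],"turn": 0.097},
    {"jaw": 1,"translation": [0,0,-0.15],"turn": 0},
    {"jaw": 1,"translation": [0,0,-0.15],"turn": 0},
    {"jaw": 1,"translation": [0,0,-0.17],"turn": 0},
    {"jaw": 1,"translation": [0,0,-0.1],"turn": 0},
    {"jaw": 1,"translation": [0,0,0],"turn": 0},
    {"jaw": 1,"translation": [0,0,0],"turn": 0}
  ]
}}

```text
time_s: 72.92
tool_pos: [0.4365, -0.1783, -0.0063]
tcp_rot: [3.141, 0.0, 1.568]
wrist_force: [-0.1, 0.4, -0.8]
grip_width: 0.0139
grasp_force: 69.0
```

Call:
{"op": "move_arm", "data": {
  "plan": [
    {"jaw": 1,"translation": [0,0,-0.05],"turn": 0},
    {"jaw": 1,"translation": [0,0,-0.024],"turn": 0},
    {"jaw": 1,"translation": [0,0,0],"turn": 0},
    {"jaw": 0.2,"translation": [0,0,0],"turn": 0},
    {"jaw": 0.1,"translation": [0,0,0],"turn": 0},
    {"jaw": 0.1,"translation": [0,0,0],"turn": 0},
    {"jaw": 0.1,"translation": [0,0,0.1],"turn": 0},
    {"jaw": 0.1,"translation": [0,0,0.3],"turn": 0},
    {"jaw": 0.1,"translation": [0,0,0.4],"turn": 0},
    {"jaw": 0.1,"translation": [0,-0.1,0.4],"turn": 0}
  ]
}}

```text
time_s: 74.18
tool_pos: [0.4358, -0.1922, 0.1647]
tcp_rot: [3.141, -0.0, 1.569]
wrist_force: [0.5, -0.6, 0.6]
grip_width: 0.0385
grasp_force: 0.0
```

Call:
{"op": "move_arm", "data": {
  "plan": [
    {"jaw": 0.1,"translation": [-0.15,-0.25,0],"turn": 0},
    {"jaw": 0.1,"translation": [-0.15,-0.25,0],"turn": 0},
    {"jaw": 0.1,"translation": [-0.15,-0.25,0],"turn": 0},
    {"jaw": 0.1,"translation": [-0.15,-0.25,0],"turn": 0},
    {"jaw": 0.1,"translation": [-0.15,-0.25,0],"turn": 0},
    {"jaw": 0.1,"translation": [-0.15,-0.25,0],"turn": 0},
    {"jaw": 0.1,"translation": [-0.15,-0.25,0],"turn": 0},
    {"jaw": 0.1,"translation": [-0.1,-0.25,0],"turn": 0},
    {"jaw": 0.1,"translation": [0,0,0],"turn": 0}
  ]
}}

```text
time_s: 75.3
tool_pos: [0.2622, -0.4954, 0.1631]
tcp_rot: [3.141, 0.002, 1.565]
wrist_force: [0.1, 0.3, 0.3]
grip_width: 0.0384
grasp_force: 0.0
```

Run:
```python
from h import *
tray();dial();bars();print(env.read_state()["tool_pos"])
cv2.imwrite("pics/fin.png",np.hstack([cv2.resize(shot("top")["img"][140:300,190:450],(400,246)),cv2.resize(shot("side")["img"],(400,300))[54:]]))
```

```text
tray
236 169
[373 194  61  28  91] [ 0.623 -0.225]
[387 196  32  17 251] [ 0.606 -0.188]
[384 216  39  18 322] [ 0.549 -0.187]
[381 238  46  16 307] [ 0.492 -0.184]
[378 259  54  16 360] [ 0.435 -0.187]
top needle med 245 [(16, 165)]
top rim med 230 [(16, 166), (253, 190)]
side needle med 233 [(16, 114), (52, 9), (74, 11), (92, 11), (251, 180), (263, 180), (291, 203)]
side rim med 220 [(16, 127), (55, 11), (252, 179), (260, 176), (286, 200), (347, 185)]
[ 0.26404644 -0.49198328  0.1623482 ]
```

View pics/fin.png

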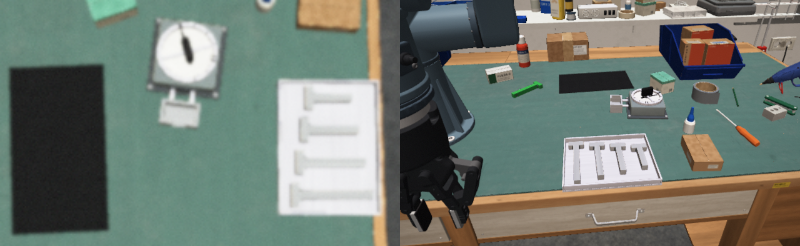

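All four bars lie flat in the tray (left crop, around (330,100) to (330,190)). The mat is empty and the gauge is home and reading zero.

```bash
python3 -c "
from bench import env
print(env.finish_job())"
```

```text
the job is handed in; nothing more can be done
None
```

The job is handed in: the gauge was zeroed, all four bars were proof-tested shortest first (each held over a second with the needle within about 1° of the double mark), and they lie flat in the tray with the gauge home at zero.

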